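Put four serving dishes back on the plates of their own shape

ROBOT

A 6-joint arm with a two-finger parallel gripper is mounted at the origin on the work surface. World frame = base frame: x ahead of the robot, y to its left, z up, the work surface at z = 0. Lengths are in m, angles in degrees, forces in N, time in s.
With the tool pointing down it reaches from about 0.35 to 0.875 m from the base axis. Payload 4.2 kg.
Tool frame: the origin (TCP) lies between the finger pads; the fingertips stand 25 mm ahead of it and the grasp point (between the pads) lies 6 mm ahead of it; z points along the fingers, y is the line along which they close (so a half turn about z gives the same grasp; the last joint's range is limited). The gripper opens to 87 mm and grips with 3 to 60 N. Pads are 19 mm wide; open, the fingers measure 117 mm over their backs; the gripper's body (75 mm by 190 mm) begins 51 mm behind the grasp point.
Start: joints at [78.472, 22.042, 0.453, 0, -68.411, -14.817], TCP at [0.277, 0.56, 0.248] pointing down, gripper open.
Joint ranges: [-179.83, 179.83], [-69.29, 118.12], [-61.27, 80.66], [-181.25, 117.63], [-171.15, -9.14], [-177.46, 177.46]. Speed limits (degrees/s): [159.86, 159.86, 180, 180, 180, 180].

INTERFACE

Orientations are given as a 3x3 rotation matrix whose columns are the frame's x, y, z axes.
In Python, from station import * gives the robot as it stands.
- The arm moves only by the shell command python3 -m handwheel 'ROWS' [OPENING] [FORCE]. ROWS is a JSON list of rows, 1 to 10 of them, each an object with the fields d (a list: dx, dy, dz in fractions of the full range, 1 being 1 m), twist (a turn about the tool's z in fractions of the full range, 1 being pi rad); a field left out counts as zero; each row is the pose to reach, as a shift and turn from the pose commanded when the command began, along the tool's axes at that moment; what a row does not reach only later rows make up. A row lasts 1/10 s, in which the tool goes at most 0.05 m and 8.59 degrees, less where a joint would pass 70% of its speed; a pose out of reach is approached as far as the arm can. OPENING is the finger opening in m, set as the command begins (- or left out keeps the last). The fingers move at their own pace and stop on an object; FORCE is the grip in N (left out, the last holds). Time passes only in rows, so rows that do not move let the fingers close. It prints the time, the measured TCP pose, the force, the opening and the grip force at its end. A shift or turn number past 1, either way, is cut back to 1. Input that does not fit is refused with a message, and nothing moves.
- state(): the state, without advancing time (a new reading comes with each control period).
- snapshot(name): name is "scene" or "side" or "wrist"; returns a dict with "image" (400x640x3 uint8, blue, green, red), "fx", "fy", "cx", "cy" (pixels), "T" (4x4, takes a point from camera to world coordinates). Camera axes: x right, y up, looking along -z (the intrinsics and any distortion apply to the point x, -y, -z); pixel columns grow to the right and rows downward; lengths in m; the calibration is good to about 2 mm. A picture is of the moment at which its call begins. There is no depth.
- close_job(): hands the job in; it is judged then, once.
The state is a dict: "t": time; "joint_positions": joint angles; "qvel": joint speeds; "effort": joint torques, N m; "tool_pos": TCP position; "tool_rot": TCP orientation; "wrist_force": force on the tool from outside, world axes, zero at the start; "wrist_torque": the same for the moment, N m; "width": finger opening in m; "grip_force": force on a finger pad.
Only numpy, scipy, OpenCV 4.12 (cv2) and the standard library are available. Lean on these libraries where they do the work, as an engineer would, in place of code of your own. Each camera call takes 0.05 s, during which the arm holds its last target. There are 200 camera calls.

TASK

The four small grey serving dishes stand on the wrong white plates. Swap them round so that each stands upright in the middle of the plate of its own shape (round on round, square on square, six-sided on six-sided, oblong on oblong), with its sides lined up with the plate's; the empty cork trivet is free for parking a dish on the way. Set the dishes down without dropping them, leave the plates where they are, and do not knock over the pepper mill.

Things in the scene. Friction and masses are not known exactly. Their poses are not given: they have to be found in the camera images.
- dish_round: Round dish, 38 mm high, 65 mm across the body, with a lip 68 mm across over the top 6 mm; wall 5 mm. Grey glazed stoneware, open on top, 110 to 200 g. Origin: centre of its underside, z up.
- dish_square: Square dish with upright walls, 62 x 62 mm, 36 mm high, wall 5 mm; x and y axes square to its sides. Grey glazed stoneware, open on top, 110 to 200 g. Origin: centre of its underside, z up.
- dish_hex: Six-sided (regular hexagon) dish with upright walls, 64 mm between facing sides, 74 mm corner to corner, 36 mm high, wall 5 mm; its x axis is square to one pair of sides, the other sides follow every 60 degrees. Grey glazed stoneware, open on top, 110 to 200 g. Origin: centre of its underside, z up.
- dish_oblong: Oblong rectangular dish with upright walls, 84 mm long (along its x axis) and 52 mm wide (along y), 36 mm high, wall 5 mm. Grey glazed stoneware, open on top, 110 to 200 g. Origin: centre of its underside, z up.
- plate_round: Round plate, 126 mm across, flat middle about 100 mm across. White ceramic, loose, about 380 g, 12 mm high at its rim; its flat middle, on which a dish stands, is 6 mm above the plate's origin (centre of its underside, z up).
- plate_square: Square plate, 118 x 118 mm, flat middle 100 mm; x and y axes square to its sides. White ceramic, loose, about 380 g, 12 mm high at its rim; its flat middle, on which a dish stands, is 6 mm above the plate's origin (centre of its underside, z up).
- plate_hex: Six-sided (regular hexagon) plate, 122 mm between facing sides, flat middle 104 mm; its x axis is square to one pair of sides. White ceramic, loose, about 380 g, 12 mm high at its rim; its flat middle, on which a dish stands, is 6 mm above the plate's origin (centre of its underside, z up).
- plate_oblong: Oblong rectangular plate, 150 mm long (along its x axis) and 112 mm wide (along y), flat middle 132 x 94 mm. White ceramic, loose, about 380 g, 12 mm high at its rim; its flat middle, on which a dish stands, is 6 mm above the plate's origin (centre of its underside, z up).
- trivet: Empty round cork trivet, 116 mm across, 6 mm thick, fixed to the counter: a free spot where one dish can stand on the way. Origin: centre of its underside, z up.
- pepper_mill: Turned dark wooden pepper mill standing among the crockery, 144 mm tall, 52 mm across its foot; a bystander. Origin: centre of its underside, z up.
Mind the look-alikes: they are no part of the job. Leave any pink or yellow look-alike of the dish_oblong alone. Leave any turquoise look-alike of the dish_hex alone.

How it is judged:
By the outcome, as a careful person would: the job done as asked, in the order asked, and still so for the second after the job is handed in, with the robot touching nothing.
It also fails if it takes over 141 s, if anything falls off the work surface, if the arm or the gripper's body presses on something with over 40 N, if the wrist force passes 120 N, or if a joint passes its speed limit or range.

## Working session

There is one attempt and no reset: what is moved stays moved. The work goes in short steps, Python scripts to look and compute and a shell command to move; the robot and the scene stay as the last step left them, time stands still between calls to the robot, and variables do not carry over. Pictures are saved under pics/ and viewed, at most 14 in all, crops included, and the job is handed in when it is done.

```bash
ls; mkdir -p pics; python3 - <<'E'
from station import *
import cv2
for n in ["scene","side","wrist"]:
    s=snapshot(n); cv2.imwrite(f"pics/{n}0.png",s["image"]); print(n,s["fx"],s["fy"],s["cx"],s["cy"],s["T"], [k for k in s])
st=state();print(st["t"],st["tool_pos"],st["tool_rot"])
E
```

```text
pics
scene 430.4104207766555 430.4104207766555 319.80085996629754 203.23336292160823 [[-0.25376037 -0.52794525  0.81048102  1.4676956 ]
 [ 0.96714862 -0.15160356  0.20405859  0.33125601]
 [ 0.01514004  0.83563759  0.5490725   0.67171624]
 [ 0.          0.          0.          1.        ]] ['image', 'fx', 'fy', 'cx', 'cy', 'T']
side 476.1966191119518 476.1966191119518 318.4513677003321 206.54872469541203 [[ 0.95033455  0.22969409 -0.21001161  0.25338829]
 [-0.3107368   0.66227251 -0.68179012 -0.72424325]
 [-0.01751824  0.71318704  0.70075485  0.844283  ]
 [ 0.          0.          0.          1.        ]] ['image', 'fx', 'fy', 'cx', 'cy', 'T']
wrist 275.7107616271602 275.7107616271602 320.6378269534278 194.9386422303374 [[-0.44383222  0.85610722  0.26475155  0.34898976]
 [-0.89610848 -0.42454456 -0.12942757  0.52323673]
 [ 0.00159495 -0.29469023  0.9555915   0.38331381]
 [ 0.          0.          0.          1.        ]] ['image', 'fx', 'fy', 'cx', 'cy', 'T']
0.15 [0.27714976 0.55974538 0.24673014] [[ 8.96088172e-01 -4.43875635e-01 -6.40084748e-04]
 [-4.43876086e-01 -8.96086910e-01 -1.50650132e-03]
 [ 9.51276639e-05  1.63407632e-03 -9.99998660e-01]]
```

View pics/scene0.png

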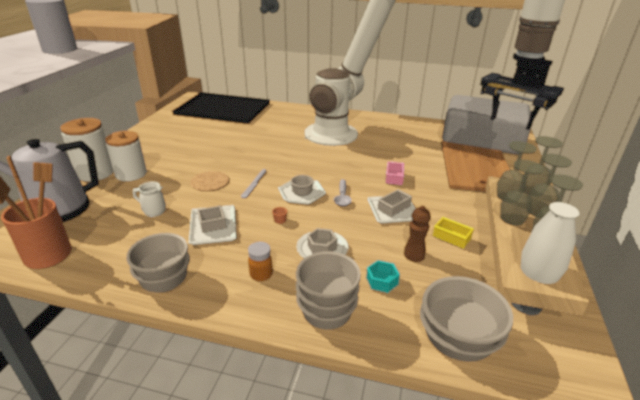

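View pics/side0.png

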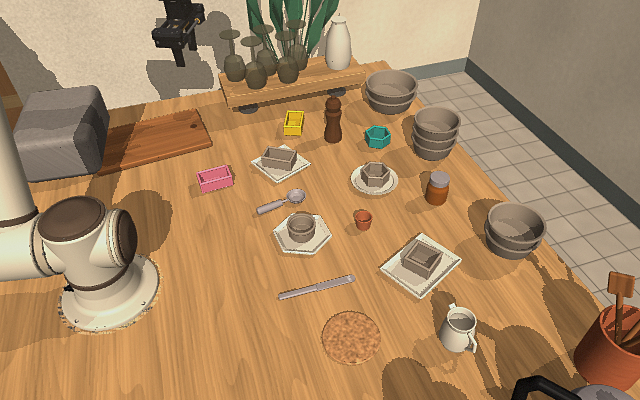

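```bash
python3 - <<'E'
import cv2
a=cv2.imread("pics/side0.png")[120:310,235:475]
cv2.imwrite("pics/crop1.png",cv2.resize(a,None,fx=3.1,fy=3.1,interpolation=cv2.INTER_CUBIC))
E
cat > geo.py <<'E'
import numpy as np, cv2
def pix2w(s,u,v,z):
    d=s["T"][:3,:3]@np.array([(u-s["cx"])/s["fx"],-(v-s["cy"])/s["fy"],-1]); c=s["T"][:3,3]
    return (c+d*(z-c[2])/d[2])[:2]
def w2pix(s,P):
    p=(np.asarray(P)-s["T"][:3,3])@s["T"][:3,:3]
    return np.c_[s["cx"]+s["fx"]*p[:,0]/-p[:,2], s["cy"]-s["fy"]*p[:,1]/-p[:,2]]
E
python3 - <<'E'
from station import *
from geo import *
s=snapshot("side")
for n,u,v,z in [("squareplate",281,164,.01),("roundplate",374,180,.01),("hexplate",302,235,.01),("obplate",420,265,.01),("trivet",351,337,.006),("mill",333,138,.01),("yellow",293,123,.02),("turq",377,136,.02),("pink",215,178,.02),("jar",436,200,.0),("cup",363,226,.0),("mug",457,345,0)]: print(n,pix2w(s,u,v,z).round(3))
E
```

```text
squareplate [0.458 0.28 ]
roundplate [0.673 0.134]
hexplate [0.437 0.009]
obplate [ 0.658 -0.162]
trivet [ 0.451 -0.277]
mill [0.633 0.346]
yellow [0.54  0.444]
turq [0.751 0.299]
pink [0.275 0.27 ]
jar [0.797 0.022]
cup [ 0.588 -0.002]
mug [ 0.641 -0.356]
```

View pics/crop1.png

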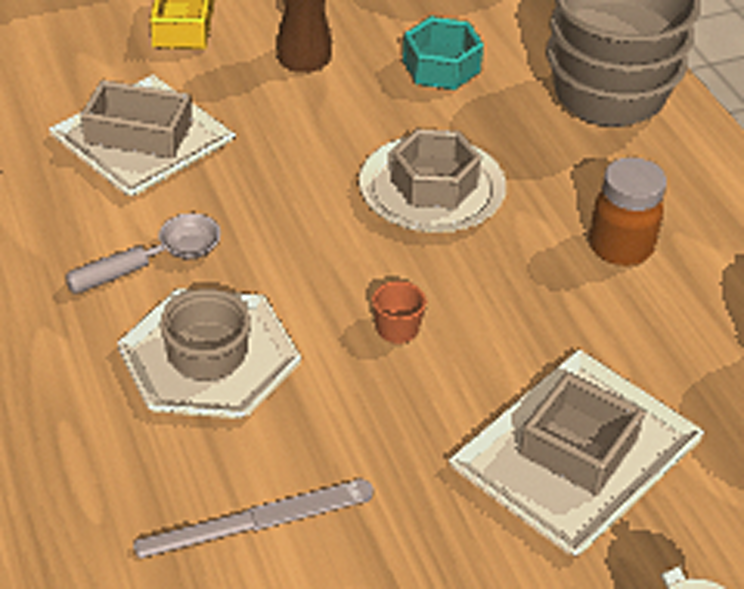

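```bash
python3 -m handwheel '[{"d": [0.44, 0.36, -0.08]}, {"d": [0.44, 0.36, -0.08]}, {"d": [0.44, 0.36, -0.08]}, {"d": [0.44, 0.36, -0.08]}, {"d": [0.44, 0.36, -0.08]}, {"d": [0.44, 0.36, -0.08]}, {"d": [0.44, 0.36, -0.08]}, {"d": [0.44, 0.36, -0.08]}, {"d": [0.44, 0.36, -0.08]}, {"d": [0.44, 0.36, -0.08]}]' 0.087
```

```text
t: 1.2
tool_pos: [0.4819, 0.1071, 0.3177]
tool_rot: [[0.896, -0.443, 0.0], [-0.443, -0.896, 0.0], [0.0, -0.001, -1.0]]
wrist_force: [1.2, 0.6, 0.1]
width: 0.0868
grip_force: 0.0
```

```bash
python3 - <<'E'
from station import *
import cv2
print(state()["tool_pos"],state()["tool_rot"])
s=snapshot("wrist"); cv2.imwrite("pics/wrist1.png",s["image"])
E
```

```text
[0.48185265 0.10711598 0.31769988] [[ 8.96319452e-01 -4.43408679e-01  4.27857305e-04]
 [-4.43408826e-01 -8.96319414e-01  3.48439730e-04]
 [ 2.28995608e-04 -5.02029013e-04 -9.99999848e-01]]
```

View pics/wrist1.png

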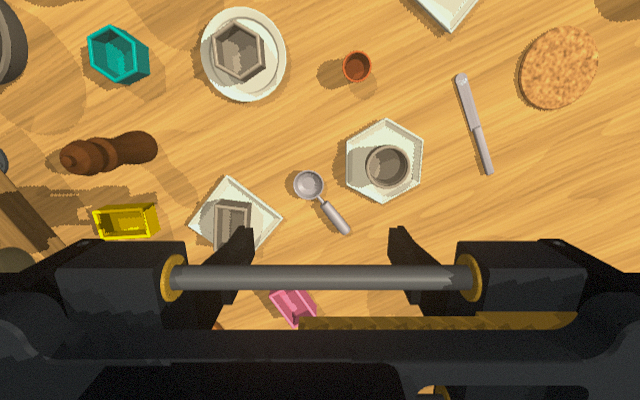

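```bash
python3 -m handwheel '[{"d": [-0.09, 0.12, -0.07]}, {"d": [-0.09, 0.12, -0.07]}, {"d": [-0.09, 0.12, -0.07]}, {"d": [-0.09, 0.12, -0.07]}, {"d": [-0.09, 0.12, -0.07]}, {"d": [-0.09, 0.12, -0.07]}]'
cat >> geo.py <<'E'
from scipy.optimize import minimize
def poly(n,r,a0=0,m=30):
    v=[r*np.array([np.cos(t),np.sin(t)]) for t in a0+np.arange(n+1)*2*np.pi/n]
    return np.concatenate([np.linspace(v[i],v[i+1],m,endpoint=False) for i in range(n)])
def rect(a,b):
    p=poly(4,np.sqrt(.5),np.pi/4); return p*np.array([a,b])
circ=lambda d: poly(120,d/2,m=1)
hexa=lambda f: poly(6,f/np.sqrt(3),np.pi/6)
D={"plate_round":[(circ(.126),.012)],"plate_square":[(rect(.118,.118),.012)],"plate_hex":[(hexa(.122),.012)],"plate_oblong":[(rect(.15,.112),.012)],
"dish_round":[(circ(.068),.038),(circ(.058),.038)],"dish_square":[(rect(.062,.062),.036),(rect(.052,.052),.036)],
"dish_hex":[(hexa(.064),.036),(hexa(.054),.036)],"dish_oblong":[(rect(.084,.052),.036),(rect(.074,.042),.036)],"trivet":[(circ(.116),.006)]}
def dts(s):
    g=cv2.cvtColor(cv2.resize(s["image"],None,fx=2,fy=2,interpolation=cv2.INTER_CUBIC),cv2.COLOR_BGR2LAB)
    e=cv2.Canny(cv2.GaussianBlur(g[:,:,0],(0,0),1.5),25,60)|cv2.Canny(cv2.GaussianBlur(g[:,:,2],(0,0),1.5),15,40)
    return cv2.distanceTransform(255-e,cv2.DIST_L2,5)/2
def pts(name,p,z0):
    c,s_=np.cos(p[2]),np.sin(p[2]);R=np.array([[c,s_],[-s_,c]])
    return np.concatenate([np.c_[q@R+p[:2],np.full(len(q),z+z0)] for q,z in D[name]])
def cost(p,name,z0,views,cap=6):
    P=pts(name,p,z0);t=[]
    for s,d in views:
        uv=w2pix(s,P)*2+.5
        v=cv2.remap(d.astype(np.float32),uv[:,0].astype(np.float32)[None],uv[:,1].astype(np.float32)[None],cv2.INTER_LINEAR,borderValue=cap)[0]
        t.append(np.minimum(v,cap))
    return np.mean(np.concatenate(t)**2)**.5
def fit(name,xy,z0,views,yaw=None,span=None):
    span=span or {"round":0,"trivet":0,"square":90,"hex":60,"oblong":180}[name.split("_")[-1]]
    best=None
    ys=np.radians(np.arange(0,span,7.5)) if (span and yaw is None) else [np.radians(yaw or 0)]
    for y in ys:
        for dx in (-.012,0,.012):
            for dy in (-.012,0,.012):
                p0=np.array([xy[0]+dx,xy[1]+dy,y]); c=cost(p0,name,z0,views,15)
                if best is None or c<best[0]: best=(c,p0)
    p=best[1]
    for cap in (8,4,3):
        p=minimize(cost,p,(name,z0,views,cap),method="Nelder-Mead",options=dict(initial_simplex=p+np.array([[0,0,0],[.006,0,0],[0,.006,0],[0,0,.1]]),xatol=1e-5)).x
    return p,cost(p,name,z0,views,3)
def draw(s,items):
    im=cv2.resize(s["image"],None,fx=2,fy=2)
    for n,p,z0 in items:
        for u,v in w2pix(s,pts(n,p,z0))*2+.5: 
            if 0<=u<1280 and 0<=v<800: im[int(v),int(u)]=(0,0,255)
    return im
E
cat > loc.py <<'E'
from station import *
from geo import *
import pickle
S=[snapshot(n) for n in("side","scene","wrist")]; pickle.dump(S,open("S1.pkl","wb"))
V=[(s,dts(s)) for s in S]
g={"plate_square":(.458,.28),"dish_oblong":(.458,.28),"plate_round":(.673,.134),"dish_hex":(.673,.134),"plate_hex":(.437,.009),"dish_round":(.437,.009),"plate_oblong":(.658,-.162),"dish_square":(.658,-.162),"trivet":(.451,-.277)}
it=[]
for n,xy in g.items():
    z0=.006 if "dish" in n else 0
    p,c=fit(n,xy,z0,V); it.append((n,p,z0))
    o=[fit(n,p[:2],z0,[v],np.degrees(p[2])) for v in V]
    print(n,p[:2].round(4),np.degrees(p[2]).round(1),round(c,2),"| per view",[(q[0][:2].round(3).tolist(),round(np.degrees(q[0][2]),1),round(q[1],1)) for q in o])
pickle.dump(it,open("it.pkl","wb"))
print(state()["tool_pos"])
a=draw(S[0],it)[230:720,440:980]; b=draw(S[2],it)[:490,:]
cv2.imwrite("pics/ov_side.png",a);cv2.imwrite("pics/ov_wrist.png",cv2.resize(b,(800,306),interpolation=cv2.INTER_AREA))
E
python3 loc.py
```

```text
t: 1.85
tool_pos: [0.3478, 0.0418, 0.3869]
tool_rot: [[0.896, -0.444, 0.0], [-0.444, -0.896, 0.001], [-0.0, -0.001, -1.0]]
wrist_force: [0.8, -0.4, -1.0]
width: 0.0871
grip_force: 0.0
plate_square [0.4557 0.2846] 23.2 0.97 | per view [([0.455, 0.289], np.float64(23.2), np.float32(0.5)), ([0.46, 0.283], np.float64(21.7), np.float32(1.4)), ([0.453, 0.288], np.float64(23.2), np.float32(0.3))]
dish_oblong [0.4522 0.2869] 145.6 0.58 | per view [([0.455, 0.287], np.float64(146.1), np.float32(0.3)), ([0.461, 0.287], np.float64(147.9), np.float32(0.6)), ([0.451, 0.287], np.float64(145.8), np.float32(0.3))]
plate_round [0.6601 0.1332] 5.2 1.84 | per view [([0.675, 0.139], np.float64(13.9), np.float32(0.2)), ([0.673, 0.137], np.float64(6.6), np.float32(1.4)), ([0.657, 0.135], np.float64(5.2), np.float32(2.2))]
dish_hex [0.6728 0.1418] 9.2 1.5 | per view [([0.677, 0.138], np.float64(3.7), np.float32(0.3)), ([0.679, 0.14], np.float64(5.4), np.float32(0.7)), ([0.628, 0.148], np.float64(18.8), np.float32(1.5))]
plate_hex [0.4366 0.0175] 4.4 0.79 | per view [([0.438, 0.018], np.float64(4.5), np.flo
[... 289 characters left out ...]
loat64(7.9), np.float32(0.5))]
plate_oblong [ 0.6622 -0.1566] 26.5 1.81 | per view [([0.662, -0.157], np.float64(25.7), np.float32(0.3)), ([0.663, -0.156], np.float64(27.4), np.float32(0.8)), ([0.65, -0.169], np.float64(26.5), np.float32(3.0))]
dish_square [ 0.6586 -0.1615] 36.4 1.83 | per view [([0.662, -0.161], np.float64(34.7), np.float32(0.4)), ([0.656, -0.162], np.float64(34.0), np.float32(0.8)), ([0.647, -0.174], np.float64(36.4), np.float32(3.0))]
trivet [ 0.4518 -0.2727] 2.3 1.66 | per view [([0.452, -0.273], np.float64(2.3), np.float32(0.4)), ([0.461, -0.264], np.float64(10.2), np.float32(1.9)), ([0.447, -0.271], np.float64(-0.8), np.float32(1.9))]
[0.34828114 0.04197892 0.38605389]
```

View pics/ov_side.png

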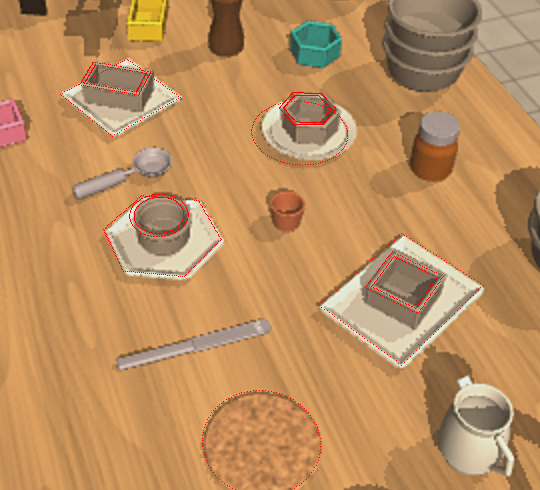

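View pics/ov_wrist.png

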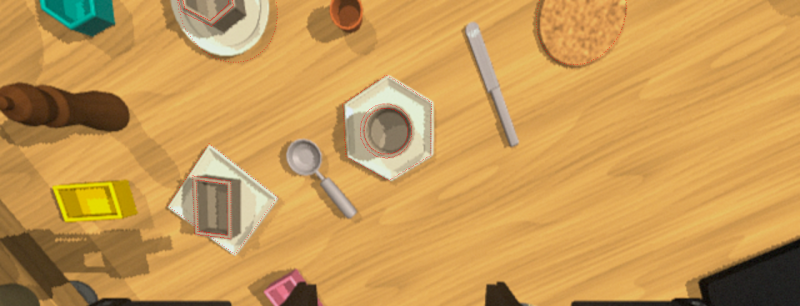

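```bash
python3 - <<'E'
t=open('geo.py').read()
t=t.replace('circ(.058)','circ(.055)')
t=t.replace('t.append(np.minimum(v,cap))','t.append(np.minimum(v,cap)[(uv>4).all(1)&(uv[:,0]<1274)&(uv[:,1]<794)])')
t=t.replace('xy[0]+dx,xy[1]+dy,y]','xy[0]+dx,xy[1]+dy,y]',1)
t+='''
G={"plate_square":(.455,.288,23),"dish_oblong":(.453,.287,146),"plate_round":(.675,.139,0),"dish_hex":(.677,.138,4),"plate_hex":(.437,.018,4.5),"dish_round":(.436,.019,0),"plate_oblong":(.662,-.157,26),"dish_square":(.662,-.161,35),"trivet":(.451,-.273,0)}
def report(S,names,G=G,z={}):
    V=[(s,dts(s)) for s in S]; it=[]
    for n in names:
        z0=z.get(n,.006 if "dish" in n else 0); x,y,a=G[n]
        o=[fit(n,(x,y),z0,[v],a) for v in V]; p,c=fit(n,(x,y),z0,V,a); it.append((n,p,z0))
        print(n,p[:2].round(4),np.degrees(p[2]).round(1),round(float(c),2),"|",*[(float(q[0][0].round(4)),float(q[0][1].round(4)),float(round(np.degrees(q[0][2]),1)),float(round(q[1],1))) for q in o])
    return it
def go(xy,yaw_close,z,st):
    """shift in tool axes and turn for the tool to reach xy, z, closing line at world angle (deg, mod 180)"""
    R=np.array(st["tool_rot"]);d=R.T@(np.array([*xy,z])-st["tool_pos"])
    a=np.degrees(np.arctan2(R[1,1],R[0,1])); t=(a-yaw_close+90)%180-90
    print("tool shift",d.round(4),"turn",round(t,1),"dist",np.linalg.norm(d).round(3))
'''
open('geo.py','w').write(t)
E
python3 - <<'E'
from station import *
from geo import *
import pickle
S=pickle.load(open("S1.pkl","rb"))
it=report([S[0],S[2]],list(G))
go(it[5][1][:2],63.6,.12,state())
E
```

```text
plate_square [0.4537 0.288 ] 23.1 0.44 | (0.4554, 0.2888, 23.1, 0.5) (0.4544, 0.2848, 23.3, 0.4000000059604645)
dish_oblong [0.4519 0.2865] 145.6 0.48 | (0.4549, 0.2875, 145.9, 0.30000001192092896) (0.4515, 0.2865, 145.8, 0.30000001192092896)
plate_round [0.6726 0.1381] 8.3 0.38 | (0.6746, 0.1391, 10.9, 0.20000000298023224) (0.6727, 0.1495, 4.2, 0.8999999761581421)
dish_hex [0.6736 0.1374] 5.7 0.56 | (0.677, 0.138, 3.6, 0.30000001192092896) (0.6732, 0.1373, 4.6, 0.5)
plate_hex [0.4374 0.0164] 5.2 0.46 | (0.4382, 0.0182, 4.7, 0.30000001192092896) (0.4353, 0.0175, 4.8, 0.30000001192092896)
dish_round [0.4345 0.0181] 2.1 0.77 | (0.4369, 0.0134, 4.6, 0.6000000238418579) (0.4343, 0.0163, 5.2, 0.699999988079071)
plate_oblong [ 0.6622 -0.1565] 25.8 0.34 | (0.6622, -0.1565, 25.8, 0.30000001192092896) (0.65, -0.169, 26.0, nan)
dish_square [ 0.6625 -0.1608] 34.7 0.39 | (0.6625, -0.1608, 34.7, 0.4000000059604645) (0.65, -0.173, 35.0, nan)
trivet [ 0.4515 -0.2731] 0.4 0.54 | (0.4518, -0.2726, 5.2, 0.4000000059604645) (0.4517, -0.2733, 4.6, 0.6000000238418579)
tool shift [ 0.0883 -0.0175  0.2659] turn 0.1 dist 0.281
  return _methods._mean(a, axis=axis, dtype=dtype,
  ret = ret.dtype.type(ret / rcount)
```

```bash
python3 -m handwheel '[{"d": [0.088, -0.018, 0.27]}, {"d": [0.088, -0.018, 0.27]}, {"d": [0.088, -0.018, 0.27]}, {"d": [0.088, -0.018, 0.27]}, {"d": [0.088, -0.018, 0.27]}, {"d": [0.088, -0.018, 0.27]}, {"d": [0.088, -0.018, 0.3]}, {"d": [0.088, -0.018, 0.33]}, {"d": [0.088, -0.018, 0.342]}, {"d": [0.088, -0.018, 0.342]}]'; python3 -m handwheel '[{}, {}, {}, {}, {}, {}, {}, {}]' 0.05 15
```

```text
t: 3.0
tool_pos: [0.4332, 0.0179, 0.0422]
tool_rot: [[0.896, -0.444, -0.007], [-0.444, -0.896, -0.003], [-0.005, 0.006, -1.0]]
wrist_force: [-1.2, 0.2, 0.8]
width: 0.0871
grip_force: 0.0
t: 3.8
tool_pos: [0.4349, 0.0187, 0.0459]
tool_rot: [[0.896, -0.444, 0.001], [-0.444, -0.896, 0.0], [0.001, -0.001, -1.0]]
wrist_force: [-1.7, -1.3, 6.7]
width: 0.0675
grip_force: 14.7
```

```bash
python3 -m handwheel '[{"d": [0, 0, -0.04]}, {"d": [0, 0, -0.09]}, {"d": [0.04, 0.07, -0.11]}, {"d": [0.07, 0.12, -0.11]}, {"d": [0.1, 0.16, -0.11]}, {"d": [0.12, 0.21, -0.11]}, {"d": [0.144, 0.253, -0.11]}, {"d": [0.144, 0.253, -0.11]}, {"d": [0.144, 0.253, -0.11]}, {"d": [0.144, 0.253, -0.11]}]' - 25; python3 - <<'E'
from station import *
from geo import *
st=state();print(st["width"],st["tool_pos"]);go((.4515,-.273),63.6,.046,st)
s=snapshot("side");cv2.imwrite("pics/side2.png",s["image"])
E
```

```text
t: 4.8
tool_pos: [0.4504, -0.2727, 0.1543]
tool_rot: [[0.895, -0.446, -0.002], [-0.446, -0.895, 0.001], [-0.002, -0.0, -1.0]]
wrist_force: [1.0, 0.4, -1.9]
width: 0.0672
grip_force: 25.0
0.06715030718800068 [ 0.45043663 -0.27273744  0.15426874]
tool shift [ 0.0013 -0.0002  0.1083] turn -0.1 dist 0.108
```

View pics/side2.png

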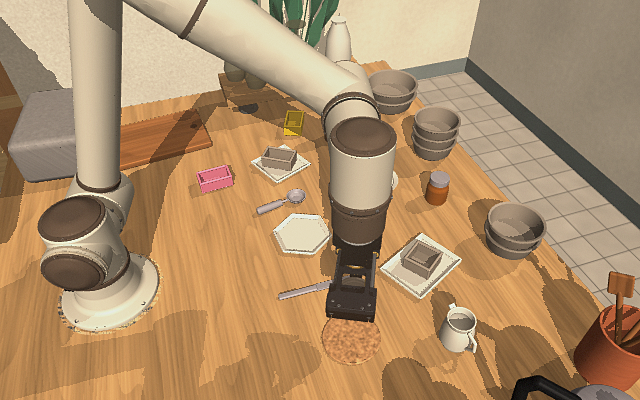

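```bash
python3 -m handwheel '[{"d": [0, 0, 0.04]}, {"d": [0, 0, 0.07]}, {"d": [0, 0, 0.09]}, {"d": [0, 0, 0.098]}, {"d": [0, 0, 0.102]}, {"d": [0, 0, 0.105]}, {"d": [0, 0, 0.107]}, {"d": [0, 0, 0.108]}, {"d": [0, 0, 0.109]}, {"d": [0, 0, 0.109]}]'; python3 -m handwheel '[{}, {}, {}]'
```

```text
t: 5.85
tool_pos: [0.4514, -0.2722, 0.0465]
tool_rot: [[0.896, -0.444, 0.001], [-0.444, -0.896, -0.0], [0.001, -0.0, -1.0]]
wrist_force: [0.6, 0.3, -0.7]
width: 0.0666
grip_force: 25.0
t: 6.15
tool_pos: [0.4513, -0.2721, 0.0463]
tool_rot: [[0.896, -0.444, 0.0], [-0.444, -0.896, -0.0], [0.0, -0.0, -1.0]]
wrist_force: [-0.0, 0.3, -0.1]
width: 0.0671
grip_force: 25.0
```

```bash
python3 -m handwheel '[{"d": [0, 0, 0.0007]}, {"d": [0, 0, 0.001]}, {"d": [0, 0, 0.001]}]'; python3 -m handwheel '[{}, {}, {}, {}]' 0.087; python3 -m handwheel '[{"d": [0, 0, -0.05]}, {"d": [0, 0, -0.1]}, {"d": [0, 0, -0.14]}, {"d": [-0.05, -0.05, -0.16]}, {"d": [-0.08, -0.08, -0.18]}, {"d": [-0.08, -0.12, -0.2]}, {"d": [-0.08, -0.15, -0.22]}, {"d": [-0.08, -0.15, -0.22]}, {"d": [-0.08, -0.15, -0.22]}]'; python3 - <<'E'
from station import *
from geo import *
import pickle
S=[snapshot("side"),snapshot("wrist")];pickle.dump(S,open("S2.pkl","wb"))
G=dict(G,dish_round=(.4515,-.273,0))
it=report(S[:1],["plate_hex"],G)
it+=report(S[1:],["plate_oblong","dish_square","trivet","dish_round"],G)
cv2.imwrite("pics/w2.png",cv2.resize(draw(S[1],it),(800,500),interpolation=cv2.INTER_AREA))
print(state()["tool_pos"])
E
```

```text
t: 6.45
tool_pos: [0.4514, -0.2722, 0.046]
tool_rot: [[0.896, -0.444, 0.0], [-0.444, -0.896, -0.0], [0.0, 0.0, -1.0]]
wrist_force: [-2.0, 0.3, 5.8]
width: 0.0676
grip_force: 24.7
t: 6.85
tool_pos: [0.4513, -0.2721, 0.045]
tool_rot: [[0.896, -0.444, -0.0], [-0.444, -0.896, 0.0], [-0.0, 0.0, -1.0]]
wrist_force: [-0.3, 1.1, -0.4]
width: 0.0852
grip_force: 0.0
t: 7.75
tool_pos: [0.4463, -0.1012, 0.2655]
tool_rot: [[0.897, -0.442, 0.001], [-0.442, -0.897, 0.001], [0.0, -0.001, -1.0]]
wrist_force: [0.1, -0.5, -0.1]
width: 0.087
grip_force: 0.0
plate_hex [0.4382 0.0179] 5.2 0.29 | (0.4382, 0.0179, 5.2, 0.30000001192092896)
plate_oblong [ 0.659  -0.1561] 25.6 0.17 | (0.659, -0.1561, 25.6, 0.20000000298023224)
dish_square [ 0.6772 -0.1477] 33.5 0.49 | (0.6772, -0.1477, 33.5, 0.5)
trivet [ 0.4487 -0.2722] -3.2 1.11 | (0.4487, -0.2722, -3.2, 1.100000023841858)
dish_round [ 0.4516 -0.273 ] 7.5 0.85 | (0.4516, -0.273, 7.5, 0.8999999761581421)
[ 0.44532771 -0.10249016  0.26422568]
```

View pics/w2.png

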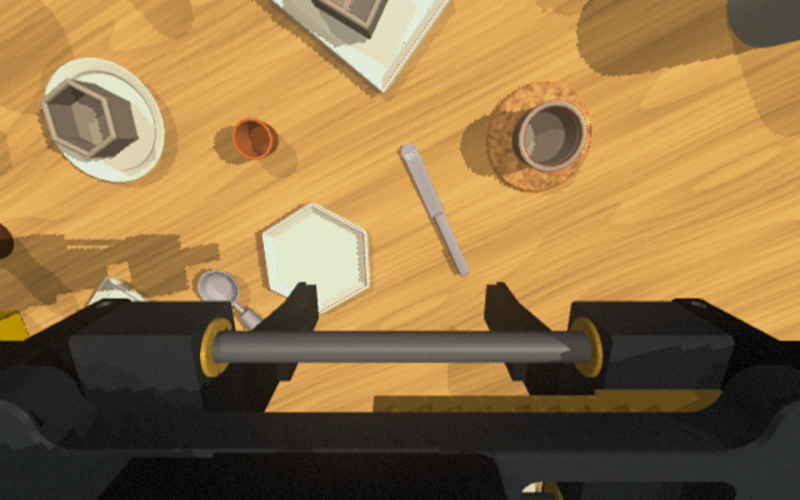

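```bash
python3 - <<'E'
from station import *
from geo import *
go((.6745,.1375),64,.043,state())
E
```

```text
tool shift [ 0.0991 -0.317   0.2207] turn -0.4 dist 0.399
```

The rows are not in the units I measure in: turns go in shares of pi rad. I convert before sending: -0.4 degrees / 180 = -0.0022.

```bash
python3 -m handwheel '[{"d": [0.099, -0.317, 0.1], "twist": -0.0022}, {"d": [0.099, -0.317, 0.1], "twist": -0.0022}, {"d": [0.099, -0.317, 0.1], "twist": -0.0022}, {"d": [0.099, -0.317, 0.1], "twist": -0.0022}, {"d": [0.099, -0.317, 0.1], "twist": -0.0022}, {"d": [0.099, -0.317, 0.1], "twist": -0.0022}, {"d": [0.099, -0.317, 0.1], "twist": -0.0022}, {"d": [0.099, -0.317, 0.1], "twist": -0.0022}, {"d": [0.099, -0.317, 0.14], "twist": -0.0022}, {"d": [0.099, -0.317, 0.165], "twist": -0.0022}]'; python3 -m handwheel '[{"d": [0, 0, 0.02]}, {"d": [0, 0, 0.04]}, {"d": [0, 0, 0.05]}, {"d": [0, 0, 0.056]}, {"d": [0, 0, 0.056]}]';  python3 -m handwheel '[{}, {}, {}, {}, {}, {}, {}, {}]' 0.05 20
```

```text
t: 8.85
tool_pos: [0.6741, 0.1359, 0.0968]
tool_rot: [[0.898, -0.44, -0.005], [-0.44, -0.898, -0.001], [-0.004, 0.003, -1.0]]
wrist_force: [-0.4, 0.6, -0.3]
width: 0.0869
grip_force: 0.0
t: 9.35
tool_pos: [0.6752, 0.137, 0.0436]
tool_rot: [[0.899, -0.438, -0.001], [-0.438, -0.899, -0.001], [-0.001, 0.001, -1.0]]
wrist_force: [-0.6, 0.1, -0.8]
width: 0.0871
grip_force: 0.0
t: 10.15
tool_pos: [0.6759, 0.1383, 0.045]
tool_rot: [[0.899, -0.437, 0.001], [-0.437, -0.899, 0.0], [0.001, -0.001, -1.0]]
wrist_force: [-1.6, 0.3, 4.5]
width: 0.0638
grip_force: 19.9
```

```bash
python3 - <<'E'
from station import *
from geo import *
st=state();print(st["tool_pos"],st["tool_rot"])
go((.436,.0175),65,.155,st)
E
```

```text
[0.67590899 0.13826018 0.0449881 ] [[ 8.99329689e-01 -4.37269865e-01  1.08388356e-03]
 [-4.37270463e-01 -8.99329971e-01  3.82107271e-04]
 [ 8.07684980e-04 -8.17590681e-04 -9.99999340e-01]]
tool shift [-0.1629  0.2134 -0.1103] turn -0.9 dist 0.29
```

To row units: -0.8 degrees / 180 = -0.0044.

```bash
python3 -m handwheel '[{"d": [0, 0, -0.04]}, {"d": [0, 0, -0.09]}, {"d": [-0.03, 0.03, -0.11], "twist": -0.0044}, {"d": [-0.06, 0.07, -0.11], "twist": -0.0044}, {"d": [-0.09, 0.11, -0.11], "twist": -0.0044}, {"d": [-0.12, 0.15, -0.11], "twist": -0.0044}, {"d": [-0.14, 0.18, -0.11], "twist": -0.0044}, {"d": [-0.161, 0.213, -0.11], "twist": -0.0044}, {"d": [-0.161, 0.213, -0.11], "twist": -0.0044}, {"d": [-0.161, 0.213, -0.11], "twist": -0.0044}]' - 25; python3 - <<'E'
from station import *
from geo import *
go((.4365,.0175),64.8,.046,state())
S=[snapshot("side"),snapshot("wrist")]
report(S[:1],["plate_round"]); report(S[1:],["plate_hex"])
for k in "side","wrist": pass
cv2.imwrite("pics/w3.png",S[1]["image"])
E
```

```text
t: 11.15
tool_pos: [0.4369, 0.0164, 0.1541]
tool_rot: [[0.905, -0.425, -0.0], [-0.425, -0.905, 0.0], [-0.0, 0.0, -1.0]]
wrist_force: [-0.0, 0.3, -1.4]
width: 0.0638
grip_force: 24.9
tool shift [-0.0009 -0.0008  0.1081] turn 0.0 dist 0.108
plate_round [0.6745 0.1388] 13.7 0.1 | (0.6745, 0.1388, 13.7, 0.10000000149011612)
plate_hex [0.4405 0.0259] 5.2 1.71 | (0.4405, 0.0259, 5.2, 1.7000000476837158)
```

View pics/w3.png

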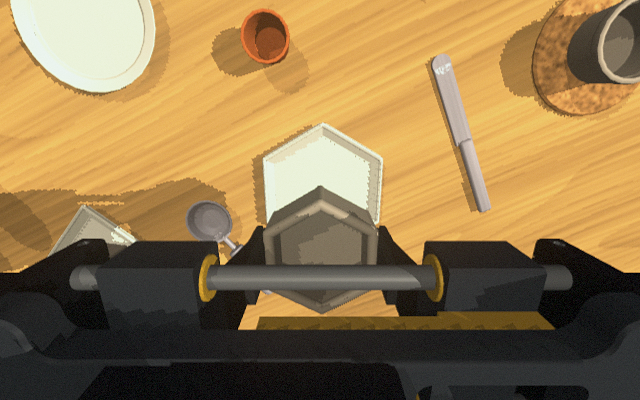

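```bash
python3 -m handwheel '[{"d": [-0.001, -0.001, 0.04]}, {"d": [-0.001, -0.001, 0.07]}, {"d": [-0.001, -0.001, 0.09]}, {"d": [-0.001, -0.001, 0.1]}, {"d": [-0.001, -0.001, 0.104]}, {"d": [-0.001, -0.001, 0.107]}, {"d": [-0.001, -0.001, 0.108]}, {"d": [-0.001, -0.001, 0.109]}, {"d": [-0.001, -0.001, 0.1095]}, {"d": [-0.001, -0.001, 0.11]}]'; python3 -m handwheel '[{}, {}, {}]'
```

```text
t: 12.25
tool_pos: [0.4375, 0.0183, 0.0449]
tool_rot: [[0.905, -0.425, 0.001], [-0.425, -0.905, 0.0], [0.001, -0.001, -1.0]]
wrist_force: [-2.4, 1.6, 7.0]
width: 0.0639
grip_force: 24.9
t: 12.55
tool_pos: [0.4375, 0.0184, 0.0449]
tool_rot: [[0.905, -0.425, 0.001], [-0.425, -0.905, 0.0], [0.001, -0.001, -1.0]]
wrist_force: [-1.7, 0.6, 5.8]
width: 0.0638
grip_force: 24.9
```

```bash
python3 -m handwheel '[{"d": [0, 0, -0.0005]}, {"d": [0, 0, -0.0005]}, {"d": [0, 0, -0.0005]}, {"d": [0, 0, -0.0005]}]' 0.087; python3 -m handwheel '[{"d": [0, 0, -0.05]}, {"d": [0, 0, -0.1]}, {"d": [0, 0.03, -0.14]}, {"d": [0, 0.08, -0.16]}, {"d": [-0.04, 0.11, -0.18]}, {"d": [-0.07, 0.15, -0.2]}, {"d": [-0.07, 0.15, -0.22]}, {"d": [-0.07, 0.15, -0.22]}, {"d": [-0.07, 0.15, -0.22]}]'; python3 - <<'E'
from station import *
from geo import *
st=state(); G=dict(G,dish_round=(.4515,-.273,0),dish_hex=(.4365,.0175,4.8))
S=[snapshot("side"),snapshot("wrist")]
it=report(S,["plate_hex","dish_hex","plate_round"],G)
report(S[1:],["dish_round"],G)
go((.4514,-.2722),64.8,.043,st)
cv2.imwrite("pics/w4.png",np.vstack([draw(S[0],it)[300:620,440:900],draw(S[1],it)[180:460,200:660]]))
E
```

```text
t: 12.95
tool_pos: [0.4371, 0.0182, 0.0446]
tool_rot: [[0.905, -0.425, -0.0], [-0.425, -0.905, -0.0], [-0.0, 0.0, -1.0]]
wrist_force: [0.4, 0.4, -0.7]
width: 0.0843
grip_force: 0.0
t: 13.85
tool_pos: [0.31, -0.0878, 0.2649]
tool_rot: [[0.905, -0.425, 0.002], [-0.425, -0.905, 0.001], [0.001, -0.002, -1.0]]
wrist_force: [-0.2, -1.2, -0.2]
width: 0.0874
grip_force: 0.0
plate_hex [0.436  0.0145] 5.2 0.49 | (0.4382, 0.0182, 4.5, 0.30000001192092896) (0.4356, 0.0146, 4.9, 0.4000000059604645)
dish_hex [0.4353 0.0173] 5.8 0.53 | (0.4382, 0.0177, 5.7, 0.4000000059604645) (0.4351, 0.0173, 5.3, 0.5)
plate_round [0.6722 0.1387] 5.3 0.42 | (0.6744, 0.139, 5.0, 0.10000000149011612) (0.6687, 0.1426, 7.4, 0.30000001192092896)
dish_round [ 0.4472 -0.2674] -2.8 0.84 | (0.4472, -0.2674, -2.8, 0.800000011920929)
tool shift [0.2062 0.1071 0.222 ] turn 0.0 dist 0.321
```

View pics/w4.png

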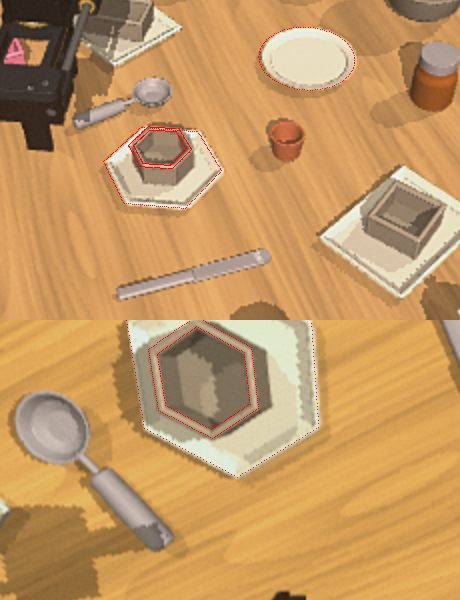

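```bash
python3 -m handwheel '[{"d": [0.206, 0.107, 0.1]}, {"d": [0.206, 0.107, 0.1]}, {"d": [0.206, 0.107, 0.1]}, {"d": [0.206, 0.107, 0.1]}, {"d": [0.206, 0.107, 0.1]}, {"d": [0.206, 0.107, 0.1]}, {"d": [0.206, 0.107, 0.15]}, {"d": [0.206, 0.107, 0.19]}, {"d": [0.206, 0.107, 0.21]}, {"d": [0.206, 0.107, 0.222]}]'; python3 -m handwheel '[{"d": [0.206, 0, 0]}, {}]'  2>/dev/null | head -0; python3 - <<'E'
from station import *
print(state()["tool_pos"],state()["t"])
E
```

```text
t: 14.95
tool_pos: [0.4494, -0.2713, 0.0395]
tool_rot: [[0.905, -0.425, -0.006], [-0.425, -0.905, 0.002], [-0.006, 0.001, -1.0]]
wrist_force: [0.8, -0.1, 1.1]
width: 0.0872
grip_force: 0.0
[ 0.47453599 -0.27894815  0.04266691] 15.15
```

That second command held a typo (a 0.206 m row): the open gripper slid along its own x, parallel to the pads. I'll check the dish before going on.

```bash
python3 -m handwheel '[{}, {}]'; python3 - <<'E'
from station import *
from geo import *
st=state()
go((.4514,-.2722),64.8,.043,st)
s=snapshot("wrist");report([s],["trivet"])
cv2.imwrite("pics/w5.png",s["image"])
E
```

```text
t: 15.35
tool_pos: [0.4505, -0.2716, 0.0419]
tool_rot: [[0.906, -0.424, -0.002], [-0.424, -0.906, 0.0], [-0.002, 0.001, -1.0]]
wrist_force: [0.7, -0.1, -0.2]
width: 0.0871
grip_force: 0.0
tool shift [ 0.0011  0.0001 -0.0011] turn 0.1 dist 0.002
trivet [ 0.4491 -0.2723] 5.2 1.92 | (0.4491, -0.2723, 5.2, 1.899999976158142)
```

View pics/w5.png

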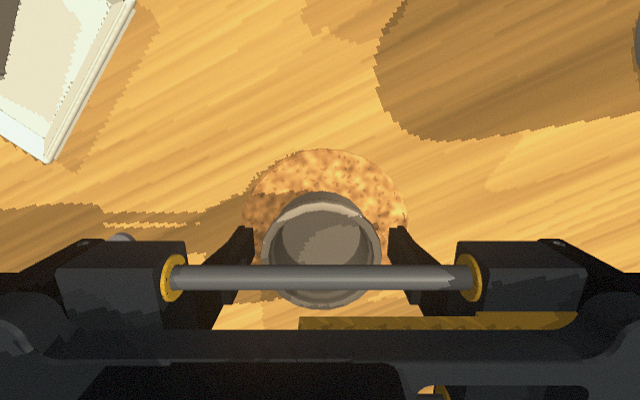

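No harm done: the round dish stands upright between the fingers, centred at about (320,250).

```bash
python3 -m handwheel '[{"d": [0.001, 0, -0.001]}, {"d": [0.001, 0, -0.001]}, {"d": [0.001, 0, -0.001]}, {"d": [0.001, 0, -0.001]}, {"d": [0.001, 0, -0.001]}, {"d": [0.001, 0, -0.001]}, {"d": [0.001, 0, -0.001]}, {"d": [0.001, 0, -0.001]}]' 0.05 25;  python3 -m handwheel '[{"d": [0, 0, -0.04]}, {"d": [0, 0, -0.09]}, {"d": [0, 0, -0.12]}]'; python3 - <<'E'
from station import *
from geo import *
st=state(); go((.6735,.139),64.8,.155,st)
E
```

```text
t: 16.2
tool_pos: [0.4525, -0.2728, 0.0443]
tool_rot: [[0.905, -0.425, 0.001], [-0.425, -0.905, -0.001], [0.001, -0.0, -1.0]]
wrist_force: [0.5, 1.4, 4.4]
width: 0.0666
grip_force: 24.7
t: 16.5
tool_pos: [0.4524, -0.2729, 0.1661]
tool_rot: [[0.905, -0.425, 0.002], [-0.425, -0.905, -0.001], [0.002, -0.0, -1.0]]
wrist_force: [1.6, -1.0, -1.2]
width: 0.0669
grip_force: 25.0
tool shift [ 0.0251 -0.4669  0.0112] turn 0.1 dist 0.468
```

```bash
python3 -m handwheel '[{"d": [0.025, -0.467, 0.011]}, {"d": [0.025, -0.467, 0.011]}, {"d": [0.025, -0.467, 0.011]}, {"d": [0.025, -0.467, 0.011]}, {"d": [0.025, -0.467, 0.011]}, {"d": [0.025, -0.467, 0.011]}, {"d": [0.025, -0.467, 0.011]}, {"d": [0.025, -0.467, 0.011]}, {"d": [0.025, -0.467, 0.011]}, {"d": [0.025, -0.467, 0.011]}]'; python3 -m handwheel '[{}, {}, {}]'; python3 - <<'E'
from station import *
from geo import *
st=state(); go((.6735,.139),64.8,.044,st)
E
```

```text
t: 17.5
tool_pos: [0.6738, 0.1435, 0.1504]
tool_rot: [[0.907, -0.422, -0.002], [-0.422, -0.907, -0.0], [-0.002, 0.001, -1.0]]
wrist_force: [-0.8, -1.6, -2.0]
width: 0.067
grip_force: 25.0
t: 17.8
tool_pos: [0.6721, 0.1382, 0.152]
tool_rot: [[0.905, -0.426, -0.002], [-0.426, -0.905, -0.001], [-0.002, 0.001, -1.0]]
wrist_force: [-0.8, -0.6, -1.1]
width: 0.0669
grip_force: 25.0
tool shift [ 0.0011 -0.0015  0.108 ] turn -0.0 dist 0.108
```

```bash
python3 -m handwheel '[{"d": [0.001, -0.001, 0.04]}, {"d": [0.001, -0.001, 0.07]}, {"d": [0.001, -0.001, 0.09]}, {"d": [0.001, -0.001, 0.1]}, {"d": [0.001, -0.001, 0.104]}, {"d": [0.001, -0.001, 0.106]}, {"d": [0.001, -0.001, 0.107]}, {"d": [0.001, -0.001, 0.108]}, {"d": [0.001, -0.001, 0.109]}, {"d": [0.001, -0.001, 0.109]}]'; python3 -m handwheel '[{}, {}, {}]'
```

```text
t: 18.8
tool_pos: [0.6747, 0.1402, 0.0444]
tool_rot: [[0.905, -0.425, 0.001], [-0.425, -0.905, 0.0], [0.001, -0.001, -1.0]]
wrist_force: [0.5, -0.3, 0.2]
width: 0.067
grip_force: 24.9
t: 19.1
tool_pos: [0.6747, 0.1402, 0.0444]
tool_rot: [[0.905, -0.425, 0.001], [-0.425, -0.905, 0.0], [0.001, -0.001, -1.0]]
wrist_force: [-1.2, 1.2, 2.6]
width: 0.067
grip_force: 24.8
```

```bash
python3 -m handwheel '[{"d": [0, 0, 0.0005]}, {"d": [0, 0, 0.0005]}, {}, {}, {}]' 0.087; python3 -m handwheel '[{"d": [0, 0, -0.05]}, {"d": [0, 0, -0.1]}, {"d": [-0.05, 0, -0.14]}, {"d": [-0.1, 0, -0.16]}, {"d": [-0.15, 0, -0.16]}, {"d": [-0.2, 0, -0.16]}, {"d": [-0.25, 0, -0.17]}, {"d": [-0.27, 0, -0.18]}, {"d": [-0.27, 0, -0.18]}, {"d": [-0.27, 0, -0.18]}]'; python3 - <<'E'
from station import *
from geo import *
st=state(); G=dict(G,dish_round=(.674,.139,0))
S=[snapshot("side"),snapshot("wrist")]
it=report(S[:1],["dish_round","plate_round"],G)
it=report(S[1:],["dish_round","plate_round","plate_square","dish_oblong"],G)
go((.4525,.287),55.8,.043,st)
E
```

```text
t: 19.6
tool_pos: [0.6743, 0.1399, 0.0435]
tool_rot: [[0.905, -0.425, -0.0], [-0.425, -0.905, -0.0], [-0.0, 0.0, -1.0]]
wrist_force: [-0.0, 0.2, -0.5]
width: 0.0861
grip_force: 0.0
t: 20.6
tool_pos: [0.4295, 0.2553, 0.2245]
tool_rot: [[0.906, -0.423, 0.001], [-0.423, -0.906, 0.001], [0.001, -0.002, -1.0]]
wrist_force: [0.0, -0.1, -0.3]
width: 0.087
grip_force: 0.0
dish_round [0.6752 0.1444] 0.5 0.52 | (0.6752, 0.1444, 0.5, 0.5)
plate_round [0.6755 0.141 ] 4.2 0.59 | (0.6755, 0.141, 4.2, 0.6000000238418579)
dish_round [0.662 0.127] 0.0 nan | (0.662, 0.127, 0.0, nan)
plate_round [0.663 0.127] 0.0 nan | (0.663, 0.127, 0.0, nan)
plate_square [0.4545 0.2853] 23.1 0.38 | (0.4545, 0.2853, 23.1, 0.4000000059604645)
dish_oblong [0.4513 0.2864] 145.8 0.44 | (0.4513, 0.2864, 145.8, 0.4000000059604645)
tool shift [ 0.0073 -0.0382  0.1816] turn 9.2 dist 0.186
  return _methods._mean(a, axis=axis, dtype=dtype,
  ret = ret.dtype.type(ret / rcount)
```

To row units: 9.2 degrees / 180 = 0.0511.

```bash
python3 -m handwheel '[{"d": [0.007, -0.038, 0.05], "twist": 0.0278}, {"d": [0.007, -0.038, 0.09], "twist": 0.0511}, {"d": [0.007, -0.038, 0.12], "twist": 0.0511}, {"d": [0.007, -0.038, 0.14], "twist": 0.0511}, {"d": [0.007, -0.038, 0.16], "twist": 0.0511}, {"d": [0.007, -0.038, 0.17], "twist": 0.0511}, {"d": [0.007, -0.038, 0.177], "twist": 0.0511}, {"d": [0.007, -0.038, 0.181], "twist": 0.0511}, {"d": [0.007, -0.038, 0.181], "twist": 0.0511}]' 0.08; python3 -m handwheel '[{}, {}, {}, {}, {}, {}, {}, {}, {}]' 0.04 25; python3 - <<'E'
from station import *
from geo import *
st=state(); go((.4515,-.273),55.8,.155,st)
E
```

```text
t: 21.6
tool_pos: [0.4527, 0.286, 0.0427]
tool_rot: [[0.825, -0.564, 0.0], [-0.564, -0.825, 0.0], [0.0, -0.0, -1.0]]
wrist_force: [0.0, 0.4, 0.2]
width: 0.0802
grip_force: 0.0
t: 22.5
tool_pos: [0.4527, 0.2866, 0.0431]
tool_rot: [[0.826, -0.564, 0.001], [-0.564, -0.826, 0.001], [0.0, -0.001, -1.0]]
wrist_force: [-0.4, 1.0, 4.1]
width: 0.0519
grip_force: 25.0
tool shift [ 0.3145  0.4627 -0.1123] turn -0.1 dist 0.571
```

```bash
python3 -m handwheel '[{"d": [0, 0, -0.04]}, {"d": [0, 0, -0.09]}, {"d": [0.03, 0.03, -0.112]}, {"d": [0.315, 0.463, -0.112]}, {"d": [0.315, 0.463, -0.112]}, {"d": [0.315, 0.463, -0.112]}, {"d": [0.315, 0.463, -0.112]}, {"d": [0.315, 0.463, -0.112]}, {"d": [0.315, 0.463, -0.112]}, {"d": [0.315, 0.463, -0.112]}]'; python3 - <<'E'
from station import *
from geo import *
st=state(); go((.4515,-.273),55.8,.155,st)
E
```

```text
t: 23.5
tool_pos: [0.4525, -0.1075, 0.1539]
tool_rot: [[0.826, -0.564, -0.002], [-0.564, -0.826, 0.0], [-0.002, 0.001, -1.0]]
wrist_force: [0.6, 0.5, -1.7]
width: 0.0516
grip_force: 25.0
tool shift [ 0.0926  0.1372 -0.0011] turn -0.2 dist 0.166
```

```bash
python3 -m handwheel '[{"d": [0.08, 0.12, 0]}, {"d": [0.08, 0.12, 0]}, {"d": [0.08, 0.12, 0]}, {"d": [0.08, 0.12, 0]}, {"d": [0.08, 0.12, 0]}]'; python3 - <<'E'
from station import *
from geo import *
st=state(); go((.4515,-.273),55.8,.043,st)
E
```

```text
t: 24.0
tool_pos: [0.4509, -0.2504, 0.1533]
tool_rot: [[0.824, -0.567, -0.003], [-0.567, -0.824, 0.001], [-0.004, 0.001, -1.0]]
wrist_force: [-0.1, -0.0, -1.7]
width: 0.0521
grip_force: 25.0
tool shift [0.0137 0.0182 0.1103] turn -0.3 dist 0.113
```

```bash
python3 -m handwheel '[{"d": [0.013, 0.018, 0.03]}, {"d": [0.013, 0.018, 0.06]}, {"d": [0.013, 0.018, 0.085]}, {"d": [0.013, 0.018, 0.097]}, {"d": [0.013, 0.018, 0.102]}, {"d": [0.013, 0.018, 0.105]}, {"d": [0.013, 0.018, 0.107]}, {"d": [0.013, 0.018, 0.109]}, {"d": [0.013, 0.018, 0.11]}, {"d": [0.013, 0.018, 0.11]}]'; python3 -m handwheel '[{}, {}]'
```

```text
t: 25.0
tool_pos: [0.4533, -0.272, 0.0451]
tool_rot: [[0.826, -0.564, 0.001], [-0.564, -0.826, -0.0], [0.001, -0.0, -1.0]]
wrist_force: [0.5, 0.7, -1.1]
width: 0.0518
grip_force: 25.0
t: 25.2
tool_pos: [0.4532, -0.272, 0.0449]
tool_rot: [[0.826, -0.564, 0.0], [-0.564, -0.826, -0.0], [0.0, -0.0, -1.0]]
wrist_force: [-0.6, 0.3, -2.2]
width: 0.0517
grip_force: 25.0
```

```bash
python3 -m handwheel '[{"d": [0, 0, 0.001]}, {"d": [0, 0, 0.0015]}, {"d": [0, 0, 0.002]}, {"d": [0, 0, 0.002]}, {"d": [0, 0, 0.002]}]'
```

```text
t: 25.7
tool_pos: [0.4531, -0.272, 0.0431]
tool_rot: [[0.826, -0.564, 0.0], [-0.564, -0.826, -0.0], [0.0, 0.0, -1.0]]
wrist_force: [-2.2, 1.0, 4.1]
width: 0.0515
grip_force: 25.0
```

Contact. Release, rise, and look at the square dish from closer.

The rows are not in the units I measure in: turns go in shares of pi rad. I convert before sending: 21 degrees / 180 = 0.1167.

```bash
python3 -m handwheel '[{}, {}, {}, {}, {}]' 0.087; python3 -m handwheel '[{"d": [0, 0, -0.05]}, {"d": [0, 0, -0.1]}, {"d": [0.02, -0.03, -0.14], "twist": 0.0333}, {"d": [0.05, -0.06, -0.16], "twist": 0.0667}, {"d": [0.08, -0.08, -0.18], "twist": 0.1}, {"d": [0.08, -0.08, -0.2], "twist": 0.1167}, {"d": [0.08, -0.08, -0.2], "twist": 0.1167}, {"d": [0.08, -0.08, -0.2], "twist": 0.1167}]'; python3 - <<'E'
from station import *
from geo import *
st=state()
S=[snapshot("side"),snapshot("wrist")]
it=report(S[:1],["plate_square","plate_oblong","dish_square"],G)
it=report(S[1:],["plate_oblong","dish_square"],G)
go((.6610,-.161),34.7,.043,st)
E
```

```text
t: 26.2
tool_pos: [0.4532, -0.272, 0.0426]
tool_rot: [[0.826, -0.564, -0.0], [-0.564, -0.826, 0.0], [-0.0, 0.0, -1.0]]
wrist_force: [-0.3, 1.1, -0.1]
width: 0.0827
grip_force: 0.0
t: 27.0
tool_pos: [0.5636, -0.2507, 0.242]
tool_rot: [[0.569, -0.822, -0.001], [-0.822, -0.569, 0.001], [-0.001, 0.0, -1.0]]
wrist_force: [-0.1, -0.2, -0.7]
width: 0.0872
grip_force: 0.0
plate_square [0.4586 0.2892] 23.5 0.31 | (0.4586, 0.2892, 23.5, 0.30000001192092896)
plate_oblong [ 0.6473 -0.1689] 24.4 0.98 | (0.6473, -0.1689, 24.4, 1.0)
dish_square [ 0.6658 -0.1649] 37.6 0.59 | (0.6658, -0.1649, 37.6, 0.6000000238418579)
plate_oblong [ 0.6576 -0.1603] 26.0 0.52 | (0.6576, -0.1603, 26.0, 0.5)
dish_square [ 0.6582 -0.1607] 35.6 0.45 | (0.6582, -0.1607, 35.6, 0.5)
tool shift [-0.0181 -0.1312  0.199 ] turn 0.0 dist 0.239
```

```bash
python3 -m handwheel '[{"d": [-0.018, -0.131, 0.08]}, {"d": [-0.018, -0.131, 0.08]}, {"d": [-0.018, -0.131, 0.08]}, {"d": [-0.018, -0.131, 0.1]}, {"d": [-0.018, -0.131, 0.14]}, {"d": [-0.018, -0.131, 0.17]}, {"d": [-0.018, -0.131, 0.185]}, {"d": [-0.018, -0.131, 0.195]}, {"d": [-0.018, -0.131, 0.2]}, {"d": [-0.018, -0.131, 0.2]}]'; python3 -m handwheel '[{}, {}, {}, {}, {}, {}, {}, {}, {}]' 0.04 25; python3 - <<'E'
from station import *
from geo import *
st=state(); go((.4565,.2885),23.3,.155,st)
E
```

```text
t: 28.1
tool_pos: [0.6621, -0.162, 0.0432]
tool_rot: [[0.569, -0.823, 0.001], [-0.823, -0.569, -0.0], [0.001, -0.001, -1.0]]
wrist_force: [0.1, 0.9, 0.9]
width: 0.0871
grip_force: 0.0
t: 29.0
tool_pos: [0.6619, -0.1618, 0.0433]
tool_rot: [[0.569, -0.822, 0.0], [-0.822, -0.569, -0.0], [0.0, -0.0, -1.0]]
wrist_force: [-1.3, 0.4, 5.3]
width: 0.0617
grip_force: 25.0
tool shift [-0.4871 -0.0872 -0.1118] turn 11.4 dist 0.507
```

To row units: 11.4 degrees / 180 = 0.0633.

```bash
python3 -m handwheel '[{"d": [0, 0, -0.04]}, {"d": [0, 0, -0.09]}, {"d": [-0.03, -0.01, -0.112]}, {"d": [-0.4, -0.07, -0.112], "twist": 0.0633}, {"d": [-0.4, -0.07, -0.112], "twist": 0.0633}, {"d": [-0.4, -0.07, -0.112], "twist": 0.0633}, {"d": [-0.4, -0.07, -0.112], "twist": 0.0633}, {"d": [-0.4, -0.07, -0.112], "twist": 0.0633}, {"d": [-0.4, -0.07, -0.112], "twist": 0.0633}, {"d": [-0.4, -0.07, -0.112], "twist": 0.0633}]'; python3 -m handwheel '[{}, {}, {}]'; python3 - <<'E'
from station import *
from geo import *
st=state();print(st["tool_pos"],st["width"])
S=[snapshot("side"),snapshot("wrist")]
report(S[:1],["plate_oblong","plate_square"])
go((.4565,.2885),23.3,.155,st)
cv2.imwrite("pics/w6.png",np.vstack([S[0]["image"][100:300,100:500],S[1]["image"][::2,::2][:,:320].repeat(1,0)[:, :320].copy() if 0 else cv2.resize(S[1]["image"],(400,250))]))
E
```

```text
t: 30.0
tool_pos: [0.5015, 0.1855, 0.1539]
tool_rot: [[0.394, -0.919, -0.001], [-0.919, -0.394, 0.0], [-0.0, 0.001, -1.0]]
wrist_force: [0.9, -0.1, -2.0]
width: 0.0619
grip_force: 25.0
t: 30.3
tool_pos: [0.5029, 0.1834, 0.1541]
tool_rot: [[0.394, -0.919, -0.001], [-0.919, -0.394, -0.0], [0.0, 0.001, -1.0]]
wrist_force: [1.2, -0.8, -1.1]
width: 0.062
grip_force: 25.0
[0.50291872 0.18335189 0.15409583] 0.0620039150835707
plate_oblong [ 0.6622 -0.1567] 25.9 0.35 | (0.6622, -0.1567, 25.9, 0.30000001192092896)
plate_square [0.4533 0.2867] 22.7 0.38 | (0.4533, 0.2867, 22.7, 0.4000000059604645)
tool shift [-0.1149  0.0012 -0.0009] turn -0.1 dist 0.115
```

View pics/w6.png

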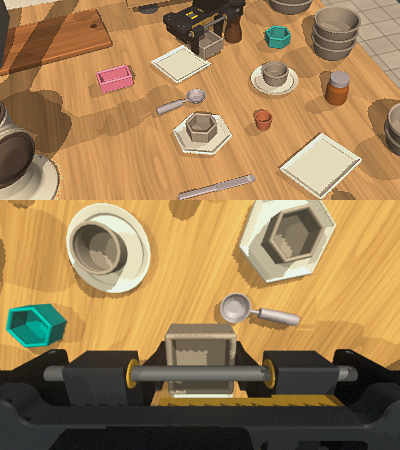

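```bash
python3 - <<'E'
from station import *
from geo import *
import pickle
S1=pickle.load(open("S1.pkl","rb"));S2=pickle.load(open("S2.pkl","rb"));c=snapshot("side")
A=[(s,dts(s)) for s in (S1[0],S2[0],c)];W=[(S1[2],dts(S1[2]))]
for nm,V in (("side",A),("wristS1",W),("both",A+W*2)):
    p,r=fit("plate_square",(.455,.287),0,V,23); print(nm,p.round(4),r)
    for q in ((.4533,.2867),(.4554,.2888),(.4586,.2892),(.4545,.2848)): print(q,[round(float(cost(np.array([*q,np.radians(23.2)]),"plate_square",0,[v],3)),2) for v in V])
im=draw(S1[2],[("plate_square",np.array([.4544,.2865,np.radians(23.2)]),0)])
print(w2pix(S1[2],[[.4544,.2865,0]])*2)
u,v=(w2pix(S1[2],[[.4544,.2865,0]])[0]*2).astype(int)
b=cv2.resize(im[v-110:v+110,u-110:u+110],(560,560),interpolation=cv2.INTER_NEAREST)
cv2.imwrite("pics/sq.png",b)
E
```

```text
side [0.4548 0.2881 0.4071] 0.65034086
(0.4533, 0.2867) [0.6, 0.98, 0.36]
(0.4554, 0.2888) [0.46, 0.93, 0.5]
(0.4586, 0.2892) [0.45, 0.93, 0.61]
(0.4545, 0.2848) [0.64, 0.99, 0.41]
wristS1 [0.4532 0.2879 0.4053] 0.33627018
(0.4533, 0.2867) [0.45]
(0.4554, 0.2888) [0.63]
(0.4586, 0.2892) [0.94]
(0.4545, 0.2848) [0.36]
both [0.4535 0.2879 0.4036] 0.5608298
(0.4533, 0.2867) [0.6, 0.98, 0.36, 0.45, 0.45]
(0.4554, 0.2888) [0.46, 0.93, 0.5, 0.63, 0.63]
(0.4586, 0.2892) [0.45, 0.93, 0.61, 0.94, 0.94]
(0.4545, 0.2848) [0.64, 0.99, 0.41, 0.36, 0.36]
[[360.87231407 321.96920005]]
```

View pics/sq.png

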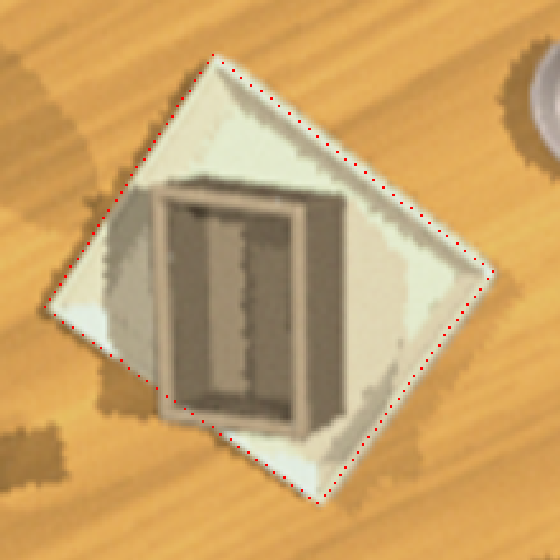

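```bash
python3 -m handwheel '[{"d": [-0.05, 0.004, 0]}, {"d": [-0.1, 0.004, 0]}, {"d": [-0.1145, 0.004, 0]}, {"d": [-0.1145, 0.004, 0]}, {"d": [-0.1145, 0.004, 0.03]}, {"d": [-0.1145, 0.004, 0.06]}, {"d": [-0.1145, 0.004, 0.08]}, {"d": [-0.1145, 0.004, 0.09]}, {"d": [-0.1145, 0.004, 0.09]}, {"d": [-0.1145, 0.004, 0.09]}]'; python3 - <<'E'
from station import *
from geo import *
go((.4542,.287),23.2,.0433,state())
E
```

```text
t: 31.45
tool_pos: [0.4551, 0.2874, 0.0655]
tool_rot: [[0.394, -0.919, 0.001], [-0.919, -0.394, 0.001], [-0.0, -0.001, -1.0]]
wrist_force: [-0.2, 1.4, -0.9]
width: 0.0623
grip_force: 25.0
tool shift [-0.      0.001   0.0222] turn 0.0 dist 0.022
```

```bash
python3 -m handwheel '[{"d": [0, 0.001, 0.01]}, {"d": [0, 0.001, 0.015]}, {"d": [0, 0.001, 0.018]}, {"d": [0, 0.001, 0.02]}, {"d": [0, 0.001, 0.021]}, {"d": [0, 0.001, 0.022]}, {"d": [0, 0.001, 0.0225]}, {"d": [0, 0.001, 0.0225]}, {"d": [0, 0.001, 0.0225]}]'; python3 -m handwheel '[{}, {}]'
```

```text
t: 32.35
tool_pos: [0.4532, 0.2872, 0.0433]
tool_rot: [[0.395, -0.919, 0.0], [-0.919, -0.395, 0.0], [0.0, -0.0, -1.0]]
wrist_force: [-2.3, -0.5, 6.0]
width: 0.0617
grip_force: 25.0
t: 32.55
tool_pos: [0.4532, 0.2872, 0.0433]
tool_rot: [[0.395, -0.919, 0.0], [-0.919, -0.395, 0.0], [-0.0, -0.0, -1.0]]
wrist_force: [-2.0, -0.2, 5.0]
width: 0.0619
grip_force: 25.0
```

To row units: -32.5 degrees / 180 = -0.1806.

```bash
python3 -m handwheel '[{}, {}, {}, {}, {}]' 0.087; python3 -m handwheel '[{"d": [0, 0, -0.05]}, {"d": [0, 0, -0.1]}, {"d": [0.514, 0.22, -0.14], "twist": -0.1806}, {"d": [0.514, 0.22, -0.14], "twist": -0.1806}, {"d": [0.514, 0.22, -0.14], "twist": -0.1806}, {"d": [0.514, 0.22, -0.14], "twist": -0.1806}, {"d": [0.514, 0.22, -0.14], "twist": -0.1806}, {"d": [0.514, 0.22, -0.14], "twist": -0.1806}, {"d": [0.514, 0.22, -0.14], "twist": -0.1806}, {"d": [0.514, 0.22, -0.14], "twist": -0.1806}]';  python3 -m handwheel '[{}, {}, {}]';python3 - <<'E'
from station import *
from geo import *
st=state();G=dict(G,dish_square=(.454,.287,23),dish_oblong=(.4532,-.272,146))
S=[snapshot("side"),snapshot("wrist")]
report(S[:1],["plate_oblong","plate_square","dish_square"],G)
report(S[1:],["dish_oblong","plate_oblong"],G,)
go((.4532,-.272),55.8,.043,st)
E
```

```text
t: 33.05
tool_pos: [0.4533, 0.2871, 0.0421]
tool_rot: [[0.395, -0.919, -0.0], [-0.919, -0.395, -0.0], [0.0, 0.0, -1.0]]
wrist_force: [0.3, -0.0, -0.7]
width: 0.0857
grip_force: 0.0
t: 34.05
tool_pos: [0.4535, -0.1083, 0.1708]
tool_rot: [[0.827, -0.562, 0.001], [-0.562, -0.827, 0.0], [0.001, -0.0, -1.0]]
wrist_force: [1.2, -0.7, -0.3]
width: 0.0866
grip_force: 0.0
t: 34.35
tool_pos: [0.4538, -0.1058, 0.1702]
tool_rot: [[0.827, -0.562, -0.0], [-0.562, -0.827, 0.0], [-0.0, 0.0, -1.0]]
wrist_force: [0.3, 0.4, 0.4]
width: 0.0871
grip_force: 0.0
plate_oblong [ 0.6623 -0.1567] 25.7 0.36 | (0.6623, -0.1567, 25.7, 0.4000000059604645)
plate_square [0.4584 0.2903] 24.8 0.53 | (0.4584, 0.2903, 24.8, 0.5)
dish_square [0.4547 0.29  ] 24.1 0.42 | (0.4547, 0.29, 24.1, 0.4000000059604645)
dish_oblong [ 0.451  -0.2724] 145.7 0.65 | (0.451, -0.2724, 145.7, 0.699999988079071)
plate_oblong [ 0.6565 -0.1576] 25.9 0.26 | (0.6565, -0.1576, 25.9, 0.30000001192092896)
tool shift [0.0929 0.1378 0.1272] turn -0.0 dist 0.209
```

```bash
python3 -m handwheel '[{"d": [0.093, 0.138, 0.03]}, {"d": [0.093, 0.138, 0.03]}, {"d": [0.093, 0.138, 0.03]}, {"d": [0.093, 0.138, 0.03]}, {"d": [0.093, 0.138, 0.06]}, {"d": [0.093, 0.138, 0.09]}, {"d": [0.093, 0.138, 0.11]}, {"d": [0.093, 0.138, 0.12]}, {"d": [0.093, 0.138, 0.127]}, {"d": [0.093, 0.138, 0.127]}]' 0.08; python3 -m handwheel '[{}, {}, {}, {}, {}, {}, {}, {}, {}]' 0.04 25;python3 - <<'E'
from station import *
from geo import *
go((.6605,-.1567),115.8,.155,state())
E
```

```text
t: 35.45
tool_pos: [0.4534, -0.2721, 0.0431]
tool_rot: [[0.827, -0.562, -0.001], [-0.562, -0.827, 0.0], [-0.001, 0.0, -1.0]]
wrist_force: [-0.5, -0.5, 0.0]
width: 0.0797
grip_force: 0.0
t: 36.35
tool_pos: [0.4534, -0.2728, 0.0438]
tool_rot: [[0.827, -0.563, 0.001], [-0.563, -0.827, -0.0], [0.001, -0.0, -1.0]]
wrist_force: [-0.5, 0.4, 4.8]
width: 0.0517
grip_force: 25.0
tool shift [ 0.106  -0.2125 -0.1111] turn -60.0 dist 0.262
```

To row units: -60 degrees / 180 = -0.3333.

```bash
python3 -m handwheel '[{"d": [0, 0, -0.04]}, {"d": [0, 0, -0.09]}, {"d": [0.106, -0.213, -0.111], "twist": -0.3333}, {"d": [0.106, -0.213, -0.111], "twist": -0.3333}, {"d": [0.106, -0.213, -0.111], "twist": -0.3333}, {"d": [0.106, -0.213, -0.111], "twist": -0.3333}, {"d": [0.106, -0.213, -0.111], "twist": -0.3333}, {"d": [0.106, -0.213, -0.111], "twist": -0.3333}, {"d": [0.106, -0.213, -0.111], "twist": -0.3333}, {"d": [0.106, -0.213, -0.111], "twist": -0.3333}]';  python3 -m handwheel '[{"twist": -0.0167}, {"twist": -0.0167}, {"twist": -0.0167}]';python3 - <<'E'
from station import *
from geo import *
st=state();print(st["width"],st["joint_positions"]);go((.6612,-.157),115.8,.0438,st)
E
```

```text
t: 37.35
tool_pos: [0.66, -0.1559, 0.1524]
tool_rot: [[0.901, 0.434, -0.003], [0.434, -0.901, 0.001], [-0.003, -0.002, -1.0]]
wrist_force: [-0.1, -0.1, -2.4]
width: 0.0517
grip_force: 25.0
t: 37.65
tool_pos: [0.6602, -0.1565, 0.1539]
tool_rot: [[0.878, 0.478, -0.001], [0.478, -0.878, 0.0], [-0.001, -0.001, -1.0]]
wrist_force: [0.3, 0.8, -1.6]
width: 0.0517
grip_force: 25.0
0.051749920006179 [ 2.78235325e-01  3.12308848e+01  1.64130543e+00 -1.23964713e-02
 -6.04639619e+01  1.18295302e+02]
tool shift [0.0008 0.001  0.1101] turn 2.8 dist 0.11
```

To row units: 2.8 degrees / 180 = 0.0156.

```bash
python3 -m handwheel '[{"d": [0.001, 0.001, 0.04], "twist": 0.0156}, {"d": [0.001, 0.001, 0.07], "twist": 0.0156}, {"d": [0.001, 0.001, 0.09], "twist": 0.0156}, {"d": [0.001, 0.001, 0.1], "twist": 0.0156}, {"d": [0.001, 0.001, 0.104], "twist": 0.0156}, {"d": [0.001, 0.001, 0.107], "twist": 0.0156}, {"d": [0.001, 0.001, 0.109], "twist": 0.0156}, {"d": [0.001, 0.001, 0.1095], "twist": 0.0156}, {"d": [0.001, 0.001, 0.11], "twist": 0.0156}, {"d": [0.001, 0.001, 0.11], "twist": 0.0156}]'; python3 -m handwheel '[{}, {}]'
```

```text
t: 38.65
tool_pos: [0.6622, -0.1567, 0.0449]
tool_rot: [[0.899, 0.438, 0.001], [0.438, -0.899, -0.0], [0.001, 0.0, -1.0]]
wrist_force: [-0.4, 0.1, -2.0]
width: 0.052
grip_force: 25.0
t: 38.85
tool_pos: [0.6621, -0.1567, 0.0446]
tool_rot: [[0.899, 0.438, 0.0], [0.438, -0.899, -0.0], [0.0, 0.0, -1.0]]
wrist_force: [0.8, 0.7, -2.2]
width: 0.0518
grip_force: 25.0
```

```bash
python3 -m handwheel '[{"d": [-0.001, 0, 0.0005]}, {"d": [-0.001, 0, 0.001]}, {"d": [-0.001, 0, 0.0013]}, {"d": [-0.001, 0, 0.0015]}, {"d": [-0.001, 0, 0.0015]}, {"d": [-0.001, 0, 0.0015]}]'
```

```text
t: 39.45
tool_pos: [0.6611, -0.1572, 0.0439]
tool_rot: [[0.899, 0.438, 0.0], [0.438, -0.899, -0.0], [0.0, 0.0, -1.0]]
wrist_force: [-2.4, 0.1, 5.1]
width: 0.0518
grip_force: 25.0
```

To row units: 26 degrees / 180 = 0.1444.

```bash
python3 -m handwheel '[{}, {}, {}, {}, {}]' 0.087; python3 -m handwheel '[{"d": [0, 0, -0.05]}, {"d": [0, 0, -0.1]}, {"d": [0, 0, -0.15], "twist": 0.0278}, {"d": [-0.22, -0.24, -0.35], "twist": 0.1444}, {"d": [-0.22, -0.24, -0.35], "twist": 0.1444}, {"d": [-0.22, -0.24, -0.35], "twist": 0.1444}, {"d": [-0.22, -0.24, -0.35], "twist": 0.1444}, {"d": [-0.22, -0.24, -0.35], "twist": 0.1444}, {"d": [-0.22, -0.24, -0.35], "twist": 0.1444}, {"d": [-0.22, -0.24, -0.35], "twist": 0.1444}]'; python3 -m handwheel '[{"d": [-0.04, 0, 0]}, {"d": [-0.04, 0, 0]}, {"d": [-0.04, 0, 0]}, {"d": [-0.04, 0, 0]}, {"d": [-0.04, 0, 0]}]'; python3 - <<'E'
from station import *
import pickle
pickle.dump(snapshot("wrist"),open("SW.pkl","wb"))
E
python3 -m handwheel '[{"d": [-0.05, -0.4, 0]}, {"d": [-0.05, -0.4, 0]}, {"d": [-0.05, -0.4, 0]}, {"d": [-0.05, -0.4, 0]}, {"d": [-0.05, -0.4, 0]}, {"d": [-0.05, -0.4, 0]}, {"d": [-0.05, -0.4, 0]}, {"d": [-0.05, -0.4, 0]}, {"d": [-0.05, -0.4, 0]}]'
cat > fin.py <<'E'
from station import *
from geo import *
import pickle
w=pickle.load(open("SW.pkl","rb"));s=snapshot("side")
H=dict(plate_square=(.4545,.288,23),dish_square=(.454,.288,23),plate_round=(.6745,.139,0),dish_round=(.675,.140,0),plate_hex=(.438,.018,5),dish_hex=(.438,.018,5),plate_oblong=(.662,-.157,26),dish_oblong=(.662,-.157,26))
it=report([s,w],list(H),H)
ws=draw(w,it)
cv2.imwrite("pics/fs.png",draw(s,it)[230:650,440:980])
cv2.imwrite("pics/fw.png",cv2.resize(ws,(800,500),interpolation=cv2.INTER_AREA))
E
python3 fin.py
```

```text
t: 39.95
tool_pos: [0.6611, -0.1572, 0.0426]
tool_rot: [[0.899, 0.438, -0.0], [0.438, -0.899, -0.0], [-0.0, -0.0, -1.0]]
wrist_force: [0.2, 0.3, 0.6]
width: 0.0829
grip_force: 0.0
t: 40.95
tool_pos: [0.3818, -0.0475, 0.377]
tool_rot: [[1.0, -0.001, 0.0], [-0.001, -1.0, 0.0], [0.0, -0.0, -1.0]]
wrist_force: [1.1, 1.5, 0.6]
width: 0.0872
grip_force: 0.0
t: 41.45
tool_pos: [0.3444, -0.0477, 0.3755]
tool_rot: [[1.0, -0.002, -0.002], [-0.002, -1.0, -0.001], [-0.002, 0.001, -1.0]]
wrist_force: [-0.9, -0.2, 0.5]
width: 0.087
grip_force: 0.0
t: 42.4
tool_pos: [0.2937, 0.3574, 0.3734]
tool_rot: [[1.0, 0.003, -0.002], [0.003, -1.0, -0.004], [-0.002, 0.004, -1.0]]
wrist_force: [-0.9, -0.4, -1.1]
width: 0.0869
grip_force: 0.0
plate_square [0.4535 0.2877] 23.3 0.43 | (0.4584, 0.2897, 23.7, 0.30000001192092896) (0.4533, 0.2879, 23.2, 0.4000000059604645)
dish_square [0.4516 0.2888] 24.5 0.66 | (0.4546, 0.29, 23.5, 0.4000000059604645) (0.4511, 0.2888, 24.2, 0.699999988079071)
plate_round [0.6754 0.1409] 4.2 0.55 | (0.6754, 0.1409, 4.2, 0.6000000238418579) (0.6625, 0.127, 0.0, nan)
dish_round [0.6751 0.1444] 0.4 0.55 | (0.6751, 0.1444, 0.4, 0.6000000238418579) (0.663, 0.128, 0.0, nan)
plate_hex [0.4361 0.0148] 5.4 0.46 | (0.4382, 0.0181, 4.7, 0.30000001192092896) (0.4358, 0.0149, 4.9, 0.4000000059604645)
dish_hex [0.4355 0.0172] 6.4 0.51 | (0.4382, 0.0177, 5.7, 0.4000000059604645) (0.4352, 0.0171, 5.6, 0.5)
plate_oblong [ 0.6584 -0.1585] 26.5 0.46 | (0.6623, -0.1565, 25.7, 0.30000001192092896) (0.6764, -0.176, 28.8, 0.0)
dish_oblong [ 0.6671 -0.1573] 26.0 0.45 | (0.6671, -0.1573, 26.0, 0.5) (0.65, -0.169, 26.0, nan)
  return _methods._mean(a, axis=axis, dtype=dtype,
  ret = ret.dtype.type(ret / rcount)
```

View pics/fs.png

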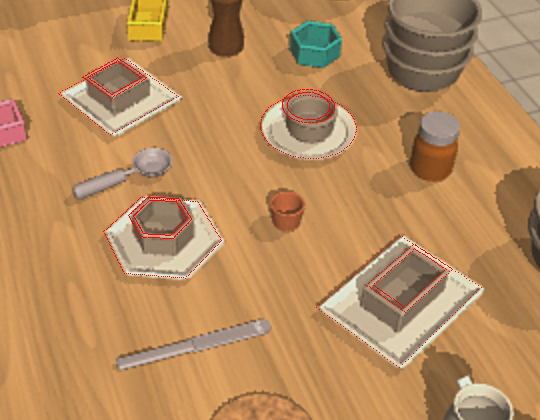

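```bash
cat >> geo.py <<'E'
from scipy.optimize import differential_evolution as DE
def rel(s,plate,dish,xy,a):
    V=[(s,dts(s))]; out=[]
    for n,z0 in ((plate,0),(dish,.006)):
        sp=.14 if "round" not in n else .01
        b=[(xy[0]-.015,xy[0]+.015),(xy[1]-.015,xy[1]+.015),(np.radians(a)-sp,np.radians(a)+sp)]
        r=DE(cost,b,(n,z0,V,3),seed=1,tol=1e-4,maxiter=80); out.append(r.x); print(n,r.x[:2].round(4),np.degrees(r.x[2]).round(1),round(r.fun,2))
    c,q=np.cos(out[0][2]),np.sin(out[0][2]); d=out[1]-out[0]
    print("dish in plate axes mm",np.round(1000*np.array([c*d[0]+q*d[1],-q*d[0]+c*d[1]]),1),"deg",np.degrees(d[2]).round(1))
E
python3 -m handwheel '[{"d": [0.08, 0.07, 0.12]}, {"d": [0.08, 0.07, 0.12]}, {"d": [0.08, 0.07, 0.12]}, {"d": [0.08, 0.07, 0.12]}, {"d": [0.08, 0.07, 0.12]}, {"d": [0.08, 0.07, 0.12]}]'
python3 - <<'E'
from station import *
import pickle
pickle.dump(snapshot("wrist"),open("Ws.pkl","wb"))
E
python3 -m handwheel '[{"d": [0.22, 0.15, 0]}, {"d": [0.22, 0.15, 0]}, {"d": [0.22, 0.15, 0]}, {"d": [0.22, 0.15, 0]}, {"d": [0.22, 0.15, 0]}, {"d": [0.22, 0.15, 0]}, {"d": [0.22, 0.15, 0]}, {"d": [0.22, 0.15, 0]}, {"d": [0.22, 0.15, 0]}]'
python3 - <<'E'
from station import *
import pickle
pickle.dump(snapshot("wrist"),open("Wr.pkl","wb"))
E
python3 -m handwheel '[{"d": [-0.015, 0.295, 0]}, {"d": [-0.015, 0.295, 0]}, {"d": [-0.015, 0.295, 0]}, {"d": [-0.015, 0.295, 0]}, {"d": [-0.015, 0.295, 0]}, {"d": [-0.015, 0.295, 0]}, {"d": [-0.015, 0.295, 0]}, {"d": [-0.015, 0.295, 0]}, {"d": [-0.015, 0.295, 0]}, {"d": [-0.015, 0.295, 0]}]'
python3 - <<'E'
from station import *
import pickle
from geo import *
pickle.dump(snapshot("wrist"),open("Wo.pkl","wb"))
L=lambda f:pickle.load(open(f,"rb"))
rel(L("Ws.pkl"),"plate_square","dish_square",(.454,.288),23.3)
rel(L("Wr.pkl"),"plate_round","dish_round",(.674,.139),0)
rel(L("Wo.pkl"),"plate_oblong","dish_oblong",(.661,-.157),26)
s=snapshot("side")
rel(s,"plate_square","dish_square",(.454,.288),23.3)
rel(s,"plate_hex","dish_hex",(.437,.018),5)
rel(L("SW.pkl"),"plate_hex","dish_hex",(.437,.018),5)
E
```

```text
t: 43.05
tool_pos: [0.3746, 0.2828, 0.2574]
tool_rot: [[1.0, -0.001, 0.002], [-0.001, -1.0, 0.002], [0.002, -0.002, -1.0]]
wrist_force: [-0.2, 0.6, 0.1]
width: 0.0873
grip_force: 0.0
t: 44.0
tool_pos: [0.5929, 0.1335, 0.257]
tool_rot: [[1.0, 0.001, 0.001], [0.001, -1.0, 0.001], [0.001, -0.001, -1.0]]
wrist_force: [-0.1, -0.4, -0.4]
width: 0.0869
grip_force: 0.0
t: 45.05
tool_pos: [0.5788, -0.1611, 0.2564]
tool_rot: [[1.0, 0.002, 0.0], [0.002, -1.0, 0.0], [0.0, -0.0, -1.0]]
wrist_force: [-0.1, -0.5, 0.5]
width: 0.087
grip_force: 0.0
plate_square [0.4544 0.2856] 23.2 0.31
dish_square [0.451  0.2893] 23.4 0.43
dish in plate axes mm [-1.7  4.7] deg 0.2
plate_round [0.6713 0.1385] 0.6 0.41
dish_round [0.6738 0.1397] 0.3 0.86
dish in plate axes mm [2.6 1.2] deg -0.2
plate_oblong [ 0.6566 -0.1573] 25.7 0.38
dish_oblong [ 0.6583 -0.1593] 25.9 0.41
dish in plate axes mm [ 0.7 -2.5] deg 0.2
plate_square [0.4582 0.2897] 24.1 0.3
dish_square [0.4546 0.2899] 23.6 0.41
dish in plate axes mm [-3.3  1.6] deg -0.5
plate_hex [0.4381 0.0182] 4.6 0.3
dish_hex [0.4382 0.0177] 5.7 0.35
dish in plate axes mm [ 0.1 -0.5] deg 1.1
plate_hex [0.4357 0.0149] 4.9 0.36
dish_hex [0.4352 0.0171] 5.3 0.46
dish in plate axes mm [-0.3  2.3] deg 0.4
```

```bash
cat > seg.py <<'E'
import pickle
from geo import *
L=lambda f:pickle.load(open(f,"rb"))
def seg(f,xy,kind,zs=(0.006,.012)):
    s=L(f) if isinstance(f,str) else f; u,v=w2pix(s,[[*xy,.01]])[0]
    im=cv2.resize(s["image"],None,fx=3,fy=3,interpolation=cv2.INTER_CUBIC)
    h=cv2.cvtColor(cv2.GaussianBlur(im,(0,0),1.5),cv2.COLOR_BGR2HSV)
    for th in (70,85,100):
        m=((h[:,:,1]<th)*255).astype(np.uint8)
        n,l,st,_=cv2.connectedComponentsWithStats(cv2.morphologyEx(m,cv2.MORPH_OPEN,np.ones((7,7))))
        k=np.bincount(l[int(3*v)-60:int(3*v)+60,int(3*u)-60:int(3*u)+60].ravel(),minlength=n);k[0]=0;k=k.argmax()
        c=cv2.convexHull(np.concatenate(cv2.findContours((l==k).astype(np.uint8),cv2.RETR_EXTERNAL,cv2.CHAIN_APPROX_NONE)[0])[:,0]).reshape(-1,2)
        for z in zs:
            P=np.array([pix2w(s,(a+.5)/3-.5,(b+.5)/3-.5,z) for a,b in c]).astype(np.float32)
            if kind=="round": r=cv2.minEnclosingCircle(P*1000); print(kind,th,z,np.round(r[0],1),round(2*r[1],1))
            elif kind=="hex": M=cv2.moments(P*1000);print(kind,th,z,round(M["m10"]/M["m00"],1),round(M["m01"]/M["m00"],1),"flats",round((M["m00"]/.866)**.5,1))
            else: r=cv2.minAreaRect(P*1000); print(kind,th,z,np.round(r[0],1),np.round(r[1],1),round(r[2],1))
seg("Ws.pkl",(.454,.287),"square");seg("Wr.pkl",(.673,.139),"round");seg("Wo.pkl",(.658,-.157),"oblong")
seg("SW.pkl",(.436,.017),"hex")
E
python3 seg.py
```

```text
square 70 0.006 [461.9 280.6] [40.4 27.4] 23.7
square 70 0.012 [461.8 280.6] [39.7 26.9] 23.7
square 85 0.006 [454.2 286.1] [121.7 121.8] 23.2
square 85 0.012 [454.3 286.1] [119.8 119.9] 23.2
square 100 0.006 [454.2 286.1] [122.4 122.3] 23.2
square 100 0.012 [454.2 286. ] [120.5 120.4] 23.2
round 70 0.006 [676.6 137.1] 48.7
round 70 0.012 [676.6 137. ] 47.9
round 85 0.006 [671.3 138.6] 127.5
round 85 0.012 [671.3 138.6] 125.5
round 100 0.006 [671.1 138.7] 127.9
round 100 0.012 [671.2 138.6] 126.0
oblong 70 0.006 [ 666.2 -156.7] [62.8 43.7] 24.5
oblong 70 0.012 [ 666.  -156.8] [61.8 43. ] 24.5
oblong 85 0.006 [ 657.6 -159.2] [154. 116.] 25.8
oblong 85 0.012 [ 657.6 -159.3] [151.6 114.2] 25.8
oblong 100 0.006 [ 657.6 -159.2] [154.6 116.5] 25.8
oblong 100 0.012 [ 657.6 -159.2] [152.2 114.7] 25.8
hex 70 0.006 435.7 15.9 flats 124.6
hex 70 0.012 435.6 15.1 flats 123.1
hex 85 0.006 435.6 15.9 flats 125.3
hex 85 0.012 435.5 15.1 flats 123.8
hex 100 0.006 435.6 15.9 flats 126.0
hex 100 0.012 435.5 15.1 flats 124.5
```

The square dish sits about 4 mm off its plate's centre in both views; the others are within about 3 mm. I'll regrip the square dish and shift it.

To row units: 66.7 degrees / 180 = 0.3706.

```bash
python3 -m handwheel '[{"d": [-0.12, -0.44, 0], "twist": 0.3706}, {"d": [-0.12, -0.44, 0], "twist": 0.3706}, {"d": [-0.12, -0.44, 0], "twist": 0.3706}, {"d": [-0.12, -0.44, 0], "twist": 0.3706}, {"d": [-0.12, -0.44, 0], "twist": 0.3706}, {"d": [-0.12, -0.44, 0], "twist": 0.3706}, {"d": [-0.12, -0.44, 0], "twist": 0.3706}, {"d": [-0.12, -0.44, 0], "twist": 0.3706}, {"d": [-0.12, -0.44, 0], "twist": 0.3706}, {"d": [-0.12, -0.44, 0], "twist": 0.3706}]' 0.087; python3 -m handwheel '[{}, {}, {}]'; python3 - <<'E'
from station import *
from geo import *
st=state();print(st["tool_pos"],st["joint_positions"]);go((.4532,.2872),23.3,.0432,st)
E
```

```text
t: 46.15
tool_pos: [0.4576, 0.2798, 0.2565]
tool_rot: [[0.395, -0.919, 0.001], [-0.919, -0.395, 0.001], [-0.0, -0.001, -1.0]]
wrist_force: [1.4, 0.0, 0.0]
width: 0.0867
grip_force: 0.0
t: 46.45
tool_pos: [0.4587, 0.2769, 0.256]
tool_rot: [[0.395, -0.919, -0.0], [-0.919, -0.395, -0.0], [0.0, 0.0, -1.0]]
wrist_force: [1.1, -0.7, -0.3]
width: 0.087
grip_force: 0.0
[0.45868895 0.2769475  0.25604715] [ 4.84763753e+01  1.30004041e+01 -1.12912340e+01  3.54797116e-03
 -6.57316054e+01 -2.52072938e+01]
tool shift [-0.0116  0.0009  0.2128] turn -0.0 dist 0.213
```

```bash
python3 -m handwheel '[{"d": [-0.0116, 0.001, 0.05]}, {"d": [-0.0116, 0.001, 0.1]}, {"d": [-0.0116, 0.001, 0.14]}, {"d": [-0.0116, 0.001, 0.17]}, {"d": [-0.0116, 0.001, 0.19]}, {"d": [-0.0116, 0.001, 0.203]}, {"d": [-0.0116, 0.001, 0.21]}, {"d": [-0.0116, 0.001, 0.213]}, {"d": [-0.0116, 0.001, 0.213]}]'; python3 -m handwheel '[{}, {}, {}, {}, {}, {}, {}, {}, {}]' 0.04 25; python3 -m handwheel '[{"d": [0, 0, -0.01]}, {"d": [0.003, -0.0022, -0.012]}, {"d": [0.003, -0.0022, -0.012]}, {"d": [0.003, -0.0022, -0.012]}, {"d": [0.003, -0.0022, -0.008]}, {"d": [0.003, -0.0022, -0.004]}, {"d": [0.003, -0.0022, -0.002]}, {"d": [0.003, -0.0022, -0.001]}, {"d": [0.003, -0.0022, 0]}, {"d": [0.003, -0.0022, 0]}]'; python3 -m handwheel '[{}, {}]'
```

```text
t: 47.35
tool_pos: [0.4538, 0.2872, 0.0434]
tool_rot: [[0.394, -0.919, 0.0], [-0.919, -0.394, 0.0], [-0.0, -0.0, -1.0]]
wrist_force: [-0.5, 0.2, 0.4]
width: 0.0868
grip_force: 0.0
t: 48.25
tool_pos: [0.4534, 0.2876, 0.0434]
tool_rot: [[0.395, -0.919, 0.0], [-0.919, -0.395, 0.0], [-0.0, -0.0, -1.0]]
wrist_force: [-1.8, 0.5, 5.7]
width: 0.0621
grip_force: 25.0
t: 49.25
tool_pos: [0.4564, 0.2854, 0.0434]
tool_rot: [[0.395, -0.919, -0.0], [-0.919, -0.395, -0.001], [0.0, 0.001, -1.0]]
wrist_force: [-1.5, -0.9, 2.3]
width: 0.0617
grip_force: 25.0
t: 49.45
tool_pos: [0.4564, 0.2854, 0.0434]
tool_rot: [[0.395, -0.919, -0.0], [-0.919, -0.395, -0.0], [0.0, 0.0, -1.0]]
wrist_force: [-2.5, -1.5, 5.4]
width: 0.0616
grip_force: 25.0
```

```bash
python3 -m handwheel '[{}, {}, {}, {}, {}]' 0.087; python3 -m handwheel '[{"d": [0, 0, -0.05]}, {"d": [0, 0, -0.1]}, {"d": [-0.03, 0, -0.14]}, {"d": [-0.06, 0, -0.18]}, {"d": [-0.08, 0, -0.21]}, {"d": [-0.08, 0, -0.214]}, {"d": [-0.08, 0, -0.214]}, {"d": [-0.08, 0, -0.214]}]'; python3 - <<'E'
from station import *
from geo import *
import pickle
w=snapshot("wrist");pickle.dump(w,open("Ws2.pkl","wb"))
rel(w,"plate_square","dish_square",(.454,.288),23.3)
s=snapshot("side")
rel(s,"plate_square","dish_square",(.454,.288),23.3)
rel(s,"plate_round","dish_round",(.674,.14),0);rel(s,"plate_oblong","dish_oblong",(.662,-.157),26)
E
sed -i '/^seg(/d' seg.py; echo 'seg("Ws2.pkl",(.454,.287),"square",(.012,))'>>seg.py; python3 seg.py
```

```text
t: 49.95
tool_pos: [0.4567, 0.2857, 0.043]
tool_rot: [[0.395, -0.919, 0.0], [-0.919, -0.395, 0.0], [-0.0, -0.0, -1.0]]
wrist_force: [0.3, 0.6, -0.3]
width: 0.086
grip_force: 0.0
t: 50.75
tool_pos: [0.4245, 0.3581, 0.2555]
tool_rot: [[0.394, -0.919, -0.002], [-0.919, -0.394, -0.002], [0.001, 0.003, -1.0]]
wrist_force: [-0.3, -0.1, -0.2]
width: 0.0869
grip_force: 0.0
plate_square [0.4543 0.2854] 23.2 0.26
dish_square [0.4538 0.287 ] 23.9 0.55
dish in plate axes mm [0.2 1.7] deg 0.7
plate_square [0.4592 0.2889] 22.8 0.32
dish_square [0.4571 0.2875] 22.7 0.36
dish in plate axes mm [-2.6 -0.5] deg -0.1
plate_round [0.6746 0.1392] -0.6 0.39
dish_round [0.6755 0.1442] -0.3 0.53
dish in plate axes mm [0.8 5.1] deg 0.3
plate_oblong [ 0.6623 -0.1565] 25.6 0.34
dish_oblong [ 0.662  -0.1598] 25.9 0.2
dish in plate axes mm [-1.7 -2.8] deg 0.3
square 70 0.012 [462.5 278.2] [32.3 27.4] 23.2
square 85 0.012 [454.2 286. ] [119.4 119.3] 23.2
square 100 0.012 [454.3 285.8] [120.  119.7] 23.2
```

```bash
python3 - <<'E'
from station import *
import geo; from geo import *
import pickle
w=pickle.load(open("Wr.pkl","rb")); s=snapshot("side")
for nm,v in (("w",w),("s",s)):
    V=[(v,dts(v))]
    for d in (.068,.058,.055):
        geo.D["dish_round"]=[(circ(d),.038)]
        b=[(.66,.69),(.125,.155),(-.01,.01)]
        r=DE(cost,b,("dish_round",.006,V,2),seed=2,tol=1e-4,maxiter=60); print(nm,d,r.x[:2].round(4),round(r.fun,2))
E
```

```text
w 0.068 [0.6734 0.1403] 0.31
w 0.058 [0.6736 0.1397] 0.17
w 0.055 [0.6761 0.1432] 0.81
s 0.068 [0.6732 0.1431] 0.36
s 0.058 [0.6756 0.1461] 0.55
s 0.055 [0.6756 0.1451] 0.64
```

```bash
python3 -c "
from station import *
print(close_job())"
```

```text
the job is handed in; nothing more can be done
None
```

All four dishes now stand upright on the plates of their own shape, within about 3 mm of centre and 1° of alignment by my measurements (one side-camera fit of the round dish read about 5 mm off, which I judged unreliable); the plates and pepper mill look undisturbed, and I handed the job in at about 51 s of the 141 s allowed, verdict not shown.

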